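# Teach the set tilt of a tube rocker

## Task

The loaded tube rocker on the lab bench is resting on its stop on the handle side. Using only its black-gripped spring handle, raise the tray until the dial pointer is at the red set mark and keep it inside the red for 6 seconds so that the tilt sensor can store it, then lower the tray gently back onto the same stop and let go. The top-heavy tray wants to fall to either side: never let it slam or go over to the other stop, do not touch the tray or its load, and leave the bottles and the measuring cylinder on the bench alone.

Things in the scene. Friction and masses are not known exactly. Their poses are not given: they have to be found in the camera images.
- rocker_base: White base of the tube rocker, fixed, 300 x 230 mm, 35 mm high, with two upright cheeks at x = +-115 mm, 180 mm high. Origin: centre of the underside. x axis: parallel to the tilt axis, points to the dial (away from the robot); y axis: to the handle side (robot's left); z up. Yaw within 0.35 rad. The tilt axis runs along x, 170 mm above the origin.
- rocker (a joint): Tilt of tray and load about the base's x axis, rad: 0 level, positive handle side up. Stops at -0.38 (start, handle side down) and +0.38. Top-heavy. Nominal, about the axis: inertia 0.041 kg m2, gravity +0.55 N m per rad away from level, damping 0.008 N m s/rad, no dry friction. Hidden load masses change gravity by up to 20 % and add a constant torque up to +-0.05 N m.
- handle (a joint): Angle of the handle relative to the tray, rad, sense as the tilt (0 in line with the tray). A torsion spring (0.38 N m/rad, zero at 0, damping 0.02 N m s/rad) joins the two; stops at +-0.9. Handle angle in the world = rocker + handle. The spring is weaker than gravity: with the handle held still the tray still falls (time constant about 0.5 s). Handle 0.5 kg, counterweighted.
- handle_grip (a point): Centre of the black grip block in the middle of the handle's steel cross-bar: 50 mm along the bar, 18 mm thick, from 26 mm below to 20 mm above this point. Grip it from above, fingers on its +y and -y faces. It swings freely on the bar and hangs upright. The bar, 196 mm long, parallel to the base's x axis, has a thin arm at each end and runs on a circle of radius 240 mm about the tilt axis.
- pointer (a point): Point on the tilt axis, 132 mm along x from the base's centre, at the root of the black dial pointer (86 mm long, in front of the white dial on the far side). Its axes turn with the rocker: z along the pointer, y in the tray.
- mark (a joint): Where the red set mark stands on the dial, rad, same axis and sense as the tilt: the pointer is in the middle of the red when rocker = mark. Between -0.06 and 0.14, fixed during a run. The red is 0.2 rad wide.
- set_mark (a point): The red mark's frame, on the tilt axis; its z axis points through the middle of the red patch (18 x 26 mm, 86 mm from the axis).
- tray: Steel tray, 160 x 250 mm, blue ballast bars at both ends, with a white tube rack (140 x 90 mm, caps up to 112 mm above the axis) and two small amber bottles clamped on; 4 kg in all. Origin on the tilt axis, y to the handle side. Not to be touched.
- amber_bottle: Loose amber glass bottle, 76 mm diameter, 160 mm high, standing on the bench to the left; leave alone. Origin: centre of the underside.
- white_bottle: Loose white plastic bottle, 84 mm diameter, 200 mm high, on the bench to the left; leave alone. Origin: centre of the underside.
- measuring_cylinder: Loose measuring cylinder, foot 80 mm diameter, 224 mm high, on the bench to the left; leave alone. Origin: centre of the underside.

How it is judged:
On the way, in this order (a step that is already met when the one before it is completed fails the run):
1. the pointer is kept inside the red set mark (within 0.1 rad of its middle) for 6 s (angle between the y axis of pointer and the y axis of set_mark, either way round below 0.1 rad), for 6 s.
2. the rocker is back on its stop on the handle side, at rest (value of joint rocker below -0.35 rad and velocity of joint rocker between -0.1 and 0.1 rad/s), for 0.3 s.
At the end, for the whole second after the job is handed in: After 6 s in a row with the pointer within 0.1 rad of the set mark's middle, the rocker is back at rest on its stop on the handle side (tilt below -0.35 rad, speed under 0.1 rad/s), with the handle let go (all of step 2); the robot touches nothing.
It fails at once if the rocker moves faster than 0.8 rad/s (slammed or dropped) (velocity of joint rocker above 0.8 rad/s or velocity of joint rocker below -0.8 rad/s).
It fails at once if the rocker goes over to the other stop (tilt above 0.36 rad) (value of joint rocker above 0.36 rad).
It fails at once if the robot touches the tray or its load (contact force between tray and the arm above 0.5 N or contact force between tray and the fingers above 0.5 N).
It fails at once if a bystander is pushed away or knocked over (distance of any of amber_bottle, white_bottle, measuring_cylinder from where it was at the start of the episode above 0.02 m or angle between any of amber_bottle, white_bottle, measuring_cylinder's own z axis and vertical above 0.3 rad).
It also fails if it takes over 69 s, if anything falls off the work surface, if the arm or the gripper's body presses on something with over 40 N, if the wrist force passes 120 N, or if a joint passes its speed limit or range.

## Robot

A 6-joint arm with a two-finger parallel gripper is mounted at the origin on the work surface. World frame = base frame: x ahead of the robot, y to its left, z up, the work surface at z = 0. Lengths are in m, angles in rad, forces in N, time in s.
With the tool pointing down it reaches from about 0.375 to 0.975 m from the base axis. Payload 3.8 kg.
Tool frame: the origin (TCP) lies midway between the tips of the shut fingers; the grasp point (between the pads) lies 19 mm behind it; z points along the fingers, y is the line along which they close (so a half turn about z gives the same grasp; the last joint's range is limited). The gripper opens to 85 mm and grips with 20 to 120 N. Pads are 22 mm wide; open, the fingers measure 114 mm over their backs; the gripper's body (76 mm by 85 mm) begins 54 mm behind the grasp point. The pads swing forward as they close: fully open they stand 13 mm farther back than shut.
Start: joints at [1.165, 0.264, 1.604, -0, 1.274, -0.037], TCP at [0.243, 0.63, 0.231] pointing down, gripper open.
Joint ranges: [-2.63, 2.63], [-0.94, 2.18], [0.31, 2.57], [-1.31, 4.45], [0, 2.66], [-2.55, 2.55]. Speed limits (rad/s): [2.57, 2.57, 3.14, 3.14, 3.14, 3.14].

## Interface

Orientations are given as a rotation vector (axis times angle).
In Python, from workcell import * gives the robot as it stands. The module is installed in compiled form; this text tells all that it offers.
- The arm moves only by the tool apply_moves, never from a script. Its arguments are lists of equal length, an entry for each row: "fingers": the opening, from 0 (shut) to 1 (fully open); "travel": the shift along the tool's x, y, z normalised to -1 to 1, where 1 is 0.05 m, a list of three; "rotation": the turn, a rotation vector about the tool's x, y, z normalised to -1 to 1, where 1 is 6 degrees, a list of three. In form: {"fingers": [fingers, ...], "travel": [[dx, dy, dz], ...], "rotation": [[ax, ay, az], ...]}. A call has 1 to 12 rows; each row shifts and turns the commanded pose from where the row before left it, along the tool's axes as they then stand; what a row does not reach is not made up. A row lasts 1/10 s, in which the tool goes at most 50 mm and 8.59 degrees, less where a joint would pass 70% of its speed; a pose out of reach is approached as far as the arm can. A call with a number of a shift or a turn outside -1 to 1 is refused whole. A call with a gripper value outside its range is refused whole. The fingers move at their own pace and stop on an object; "newtons" is the grip in N (left out, the last holds). Time passes only in rows, so rows that do not move let the fingers close. It gives the time, the measured TCP pose, the force, the opening and the grip force at its end, in the units of the state.
- read_state(): the state, without advancing time (a new reading comes with each control period).
- read_camera(name): name is "scene" or "top" or "wrist"; returns a dict with "image" (384x512x3 uint8, red, green, blue), "fx", "fy", "cx", "cy" (pixels), "k1" (the pictures are not rectified: a ray, as slopes to the right and down, at radius r is drawn at 1 + k1 r^2 times it, then the intrinsics apply), "extrinsics" (4x4, takes a point from world to camera coordinates). Camera axes: x right, y down, z forward; pixel columns grow to the right and rows downward; lengths in m; the calibration is good to about 2 mm. A picture is of the moment at which its call begins. There is no depth.
- finish_job(): hands the job in; it is judged then, once.
Trained networks look in the newest picture that a camera, given by its name, has taken for a name from the list of things; names that differ only in an ending like _2 or _b are one class to them, and where a whole thing is asked for, a point or a joint stands for the part that bears it (a point fixed in the world has none). Each returns a list of dicts, best first, with "p" (0 to 1); they miss things now and then, are a little off and sometimes report something else, mostly with a low value. They report only what shows in the picture. A call takes as long as a camera call.
- regions_of(camera, name): "mask" (384x512 bool, what is visible of it) and "bbox" ([left, top, width, height] in pixels, round what is visible of it).
- tip_of(camera, name): "location" ([column, row] in pixels: a listed point, or the origin of a listed thing).
The state is a dict: "time": time; "q": joint angles; "joint_vel": joint speeds; "joint_torque": joint torques, N m; "tool_pos": TCP position; "tcp_rot": TCP orientation; "wrist_force": force on the tool from outside, world axes, zero at the start; "torque": the same for the moment, N m; "width": opening from 0.0 (shut) to 1.0 (fully open); "grip_force": force on a finger pad.
Only numpy, scipy, OpenCV 4.12 (cv2) and the standard library are available. Lean on these libraries where they do the work, as an engineer would, in place of code of your own. Each camera call takes 0.05 s, during which the arm holds its last target. There are 200 camera calls.

## Working session

There is one attempt and no reset: what is moved stays moved. The work goes in short steps, Python scripts to look and compute and a tool call to move; the robot and the scene stay as the last step left them, time stands still between calls to the robot, and variables do not carry over. Pictures are saved under pics/ and viewed, at most 10 in all, crops included, and the job is handed in when it is done.

Besides the shell and the picture viewer there is one more tool, called after ">>>" in YAML: its name, and indented under it one key for each argument. apply_moves: Moves the arm, as the interface text tells. Scaled input: -1 to 1 covers 0.05 m each way for a shift and 6 degrees each way for a turn. Its arguments: {"type":"object","properties":{"fingers":{"type":"array","items":{"type":"number"}},"travel":{"type":"array","items":{"type":"array","items":{"type":"number"}}},"rotation":{"type":"array","items":{"type":"array","items":{"type":"number"}}},"newtons":{"type":"number"}},"required":["fingers","travel","rotation"]}

```bash
mkdir -p pics; python3 - <<'E'
from workcell import *
import cv2,numpy as np
s=read_state();print(s)
ims=[]
for n in("scene","top"):
    c=read_camera(n);ims.append(c["image"]);cv2.imwrite(f"{n}.png",c["image"][...,::-1])
    print(n,c["fx"],c["fy"],c["cx"],c["cy"],c["k1"],np.round(c["extrinsics"],4).tolist())
    for k in("handle_grip","pointer","set_mark","rocker_base","tray"):
        print(k,[(np.round(t["location"],1).tolist(),round(t["p"],2)) for t in tip_of(n,k)][:2])
cv2.imwrite("pics/a.png",cv2.resize(ims[0],(800,600))[...,::-1])
cv2.imwrite("pics/b.png",cv2.resize(ims[1],(800,600))[...,::-1])
E
```

```text
{'time': 0.0, 'q': array([ 1.16513448e+00,  2.64778649e-01,  1.60539687e+00,  6.22073108e-06,
        1.27371053e+00, -3.69053206e-02]), 'joint_vel': array([ 1.00546996e-03,  4.48568914e-04,  8.64859008e-05, -1.09163825e-03,
       -8.26579255e-04, -3.05947718e-04]), 'joint_torque': array([-1.27811461e-03, -5.15122426e+01, -3.67302775e+01, -3.78330569e-04,
        1.29015947e-02, -5.15976115e-07]), 'tool_pos': array([0.2430159 , 0.62893608, 0.22993251]), 'tcp_rot': array([-0.57587417, -3.08784101,  0.00351199]), 'wrist_force': array([ 0.16586674,  0.36712856, -0.12184947]), 'torque': array([-0.00916215,  0.02658125, -0.04763162]), 'grip_force': 0.0, 'width': 0.9971537429783982}
scene 366.19939240868854 366.19939240868854 251.0284515432624 198.04554667060407 0.012447074010874064 [[-0.8894, 0.457, -0.0074, 0.4557], [0.3284, 0.6276, -0.7059, -0.1675], [-0.3179, -0.6303, -0.7083, 1.2653], [0.0, 0.0, 0.0, 1.0]]
handle_grip [([203.5, 205.3], 0.83)]
pointer [([207.3, 203.7], 0.28)]
set_mark []
rocker_base [([200.0, 171.6], 0.73)]
tray [([193.7, 131.1], 0.82)]
top 349.7685248120174 349.7685248120174 253.59469578056834 188.68099671523046 -0.07218834983958172 [[-0.0085, -0.9998, -0.0197, 0.1104], [-0.986, 0.0117, -0.1661, 0.5733], [0.1663, 0.018, -0.9859, 0.8353], [0.0, 0.0, 0.0, 1.0]]
handle_grip [([273.7, 148.5], 0.69)]
pointer [([388.6, 110.3], 0.71)]
set_mark [([390.5, 110.7], 0.7)]
rocker_base [([357.4, 180.0], 0.74)]
tray [([375.2, 163.5], 0.82)]
```

View pics/a.png

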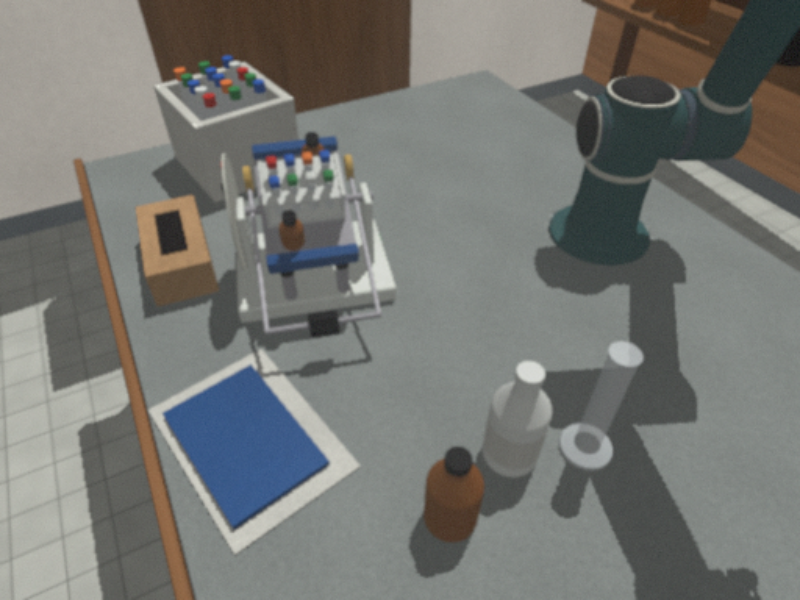

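View pics/b.png

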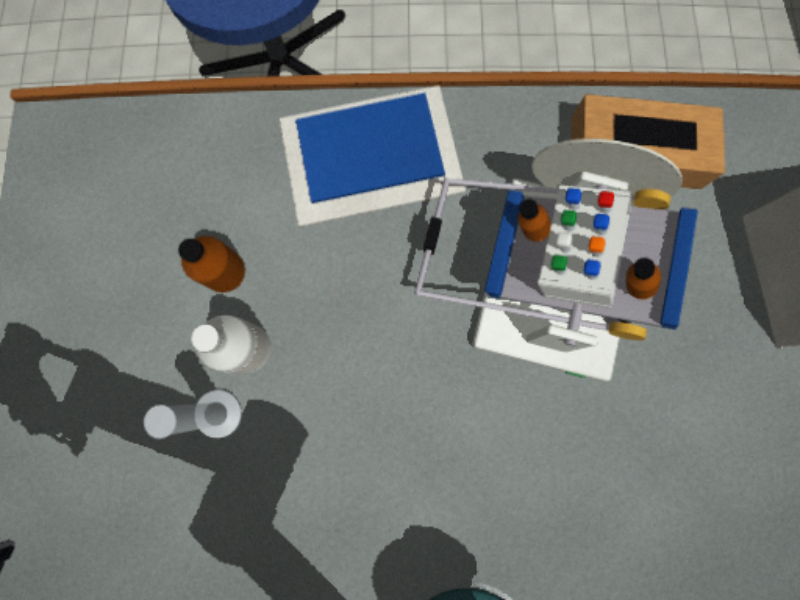

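```bash
cat > h.py <<'E'
import numpy as np,cv2,json
from workcell import *
def proj(c,P):
    P=np.atleast_2d(P);E=c["extrinsics"];p=P@E[:3,:3].T+E[:3,3];s=p[:,:2]/p[:,2:]
    s=s*(1+c["k1"]*(s**2).sum(1,keepdims=True));return s*[c["fx"],c["fy"]]+[c["cx"],c["cy"]]
def W(b,P):  # base->world, b=x,y,yaw
    P=np.atleast_2d(P);c,s=np.cos(b[2]),np.sin(b[2]);return P@np.array([[c,s,0],[-s,c,0],[0,0,1]])+[b[0],b[1],0]
def tray(P,th): # tray frame (origin on axis) -> base
    P=np.atleast_2d(P);c,s=np.cos(th),np.sin(th);return P@np.array([[1,0,0],[0,c,s],[0,-s,c]])+[0,0,.17]
E
python3 - <<'E'
from h import *
from scipy.optimize import least_squares
C={};obs=[]
for n in("scene","top"):
    C[n]=read_camera(n);print(n,"campos",-C[n]["extrinsics"][:3,:3].T@C[n]["extrinsics"][:3,3])
    for k in("handle_grip","pointer","rocker_base","tray","set_mark"):
        for t in tip_of(n,k)[:1]:
            if t["p"]>.5: obs.append((n,k,t["location"]))
pt={"pointer":[.132,0,.17],"set_mark":[.132,0,.17],"rocker_base":[0,0,0],"tray":[0,0,.17]}
def f(v):
    r=[]
    for n,k,l in obs:
        P=[0,.24*np.cos(v[3]),.17+.24*np.sin(v[3])] if k=="handle_grip" else pt[k]
        r+=list((proj(C[n],W(v,P))[0]-l))
    return r
s=least_squares(f,[.65,-.2,0,-.38],loss="soft_l1");print(s.x)
for o,r in zip(obs,np.array(f(s.x)).reshape(-1,2)):print(o[:2],r.round(1))
np.save("b.npy",s.x)
for n in C:
    hsv=cv2.cvtColor(C[n]["image"],cv2.COLOR_RGB2HSV)
    m=cv2.inRange(hsv,(105,120,50),(125,255,255));nn,_,st,ce=cv2.connectedComponentsWithStats(m)
    print(n,[(st[i].tolist(),ce[i].round(1).tolist(),hsv[int(ce[i][1]),int(ce[i][0])].tolist()) for i in range(1,nn) if st[i,4]>60])
a=cv2.imread("scene.png")[85:215,135:250];b=cv2.imread("top.png")[80:230,255:455]
cv2.imwrite("pics/c.png",np.hstack([cv2.resize(a,(398,450),interpolation=2),cv2.resize(b,(400,450),interpolation=2)]))
E
```

```text
scene campos [0.86257268 0.69444119 0.78131358]
top campos [0.42737492 0.08864966 0.92095475]
[ 0.60684132 -0.17030878 -0.27613666 -0.39869286]
('scene', 'handle_grip') [ 0.5 -0. ]
('scene', 'pointer') [ 1.2 -0.7]
('scene', 'rocker_base') [-0.3  1. ]
('scene', 'tray') [ 0.5 -1. ]
('top', 'handle_grip') [ 0.9 -0.9]
('top', 'pointer') [-0.9 -0.9]
('top', 'rocker_base') [-1.8 -1.5]
('top', 'tray') [1.7 1.1]
scene [([132, 43, 11, 12, 64], [136.5, 47.3], [111, 148, 122]), ([162, 90, 33, 9, 146], [177.1, 93.9], [109, 134, 131]), ([185, 157, 43, 13, 229], [206.2, 162.0], [108, 131, 128]), ([106, 235, 103, 102, 5596], [156.0, 284.1], [108, 146, 138])]
top [([107, 0, 97, 29, 1991], [153.9, 11.3], [111, 157, 122]), ([189, 60, 96, 70, 4644], [236.0, 94.2], [109, 196, 143]), ([362, 121, 10, 10, 86], [366.5, 125.1], [109, 235, 175]), ([310, 122, 25, 69, 719], [322.0, 156.4], [108, 192, 133]), ([423, 133, 23, 78, 876], [434.1, 171.5], [109, 192, 129]), ([380, 137, 10, 10, 89], [384.5, 141.4], [110, 225, 176]), ([374, 166, 10, 11, 88], [378.4, 170.9], [110, 225, 172])]
```

View pics/c.png

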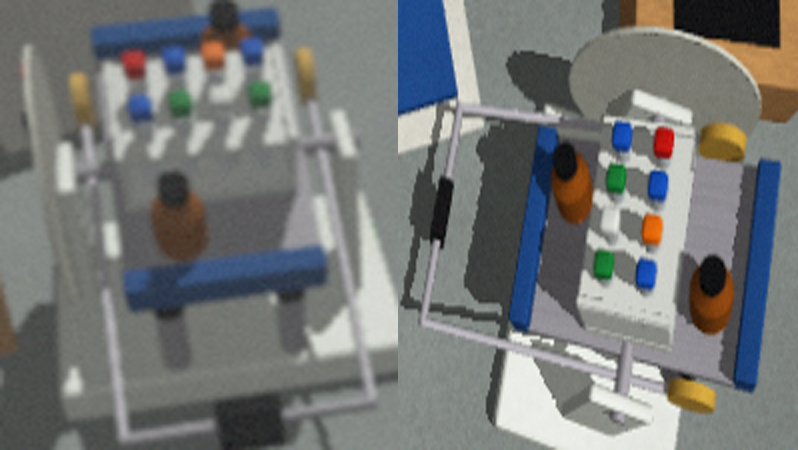

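```bash
python3 - <<'E'
from h import *
from scipy.spatial.transform import Rotation as R
c=read_camera("wrist");s=read_state()
T=np.eye(4);T[:3,:3]=R.from_rotvec(s["tcp_rot"]).as_matrix();T[:3,3]=s["tool_pos"]
M=c["extrinsics"]@T;np.save("wristM.npy",M);print(M.round(3),c["fx"],c["cx"],c["cy"],c["k1"]);print("cam in tcp",(-M[:3,:3].T@M[:3,3]).round(3));print(T.round(3))
b=np.load("b.npy");print("dial pt",W(b,[.132,0,.17]),"grip",W(b,[0,.24*np.cos(b[3]),.17+.24*np.sin(b[3])]))
print([t["location"] for n in("amber_bottle","white_bottle","measuring_cylinder") for t in tip_of("top",n)[:1]] if read_camera("top") else 0)
E
```

```text
[[-0.001  1.     0.002 -0.   ]
 [-0.955 -0.    -0.297  0.03 ]
 [-0.297 -0.002  0.955  0.158]
 [ 0.     0.     0.     1.   ]] 280.3154945228564 255.881963413822 188.4929811258962 -0.03716404673054595
cam in tcp [ 0.076  0.001 -0.142]
[[-0.933  0.36  -0.     0.243]
 [ 0.36   0.933 -0.     0.63 ]
 [-0.    -0.    -1.     0.231]
 [ 0.     0.     0.     1.   ]]
dial pt [[ 0.73384062 -0.20629735  0.17      ]] grip [[0.66714307 0.04248877 0.07682863]]
[[142.5, 177.6], [157.2, 221.8], [144.0, 263.4]]
```

```bash
cat >> h.py <<'E'
from scipy.spatial.transform import Rotation as R
def plan(p1,az1,n,p0=None,az0=None):
    """straight line, tool down, n rows -> rows for apply_moves (travel, rotation z)"""
    s=read_state();m=R.from_rotvec(s["tcp_rot"]).as_matrix()
    if p0 is None:p0=s["tool_pos"]
    if az0 is None:az0=np.arctan2(m[1,0],m[0,0])
    d=(np.array(p1)-p0)/n;w=(az1-az0)/n;tr=[]
    for i in range(n):
        a=az0+w*i;x=np.array([np.cos(a),np.sin(a),0]);y=np.array([np.sin(a),-np.cos(a),0])
        tr.append([round(float(v)/.05,2) for v in(d@x,d@y,-d[2])])
    print(n,"rot z",round(np.degrees(-w)/6,3));print(json.dumps(tr));return tr
E
python3 - <<'E'
from h import *
p=read_state()["tool_pos"];u=[p[0],p[1],.40]
plan([.85,-.17,.39],np.radians(19),24,p0=np.array(u))
E
```

```text
24 rot z 0.971
[[-0.71, -0.44, 0.01], [-0.75, -0.36, 0.01], [-0.79, -0.29, 0.01], [-0.81, -0.21, 0.01], [-0.83, -0.12, 0.01], [-0.84, -0.04, 0.01], [-0.84, 0.05, 0.01], [-0.83, 0.13, 0.01], [-0.81, 0.22, 0.01], [-0.78, 0.3, 0.01], [-0.75, 0.37, 0.01], [-0.71, 0.45, 0.01], [-0.66, 0.52, 0.01], [-0.6, 0.58, 0.01], [-0.54, 0.64, 0.01], [-0.47, 0.69, 0.01], [-0.4, 0.74, 0.01], [-0.32, 0.77, 0.01], [-0.24, 0.8, 0.01], [-0.16, 0.82, 0.01], [-0.07, 0.83, 0.01], [0.01, 0.84, 0.01], [0.1, 0.83, 0.01], [0.18, 0.82, 0.01]]
```

>>> apply_moves:
  fingers: [1, 1, 1, 1]
  travel:
    - [0, 0, -0.85]
    - [0, 0, -0.85]
    - [0, 0, -0.85]
    - [0, 0, -0.85]
  rotation:
    - [0, 0, 0]
    - [0, 0, 0]
    - [0, 0, 0]
    - [0, 0, 0]

```text
time: 1.85
tool_pos: [0.2432, 0.6294, 0.403]
tcp_rot: [-0.576, -3.088, -0.0]
wrist_force: [-0.2, 1.5, -0.4]
width: 0.999
grip_force: 0.0
```

>>> apply_moves:
  fingers: [1, 1, 1, 1, 1, 1, 1, 1, 1, 1, 1, 1]
  travel:
    - [-0.71, -0.44, 0.01]
    - [-0.75, -0.36, 0.01]
    - [-0.79, -0.29, 0.01]
    - [-0.81, -0.21, 0.01]
    - [-0.83, -0.12, 0.01]
    - [-0.84, -0.04, 0.01]
    - [-0.84, 0.05, 0.01]
    - [-0.83, 0.13, 0.01]
    - [-0.81, 0.22, 0.01]
    - [-0.78, 0.3, 0.01]
    - [-0.75, 0.37, 0.01]
    - [-0.71, 0.45, 0.01]
  rotation:
    - [0, 0, 0.97]
    - [0, 0, 0.97]
    - [0, 0, 0.97]
    - [0, 0, 0.97]
    - [0, 0, 0.97]
    - [0, 0, 0.97]
    - [0, 0, 0.97]
    - [0, 0, 0.97]
    - [0, 0, 0.97]
    - [0, 0, 0.97]
    - [0, 0, 0.97]
    - [0, 0, 0.97]

```text
time: 3.05
tool_pos: [0.5482, 0.2275, 0.3955]
tcp_rot: [2.245, 2.198, 0.001]
wrist_force: [1.0, 0.6, 0.7]
width: 1.001
grip_force: 0.0
```

>>> apply_moves:
  fingers: [1, 1, 1, 1, 1, 1, 1, 1, 1, 1, 1, 1]
  travel:
    - [-0.66, 0.52, 0.01]
    - [-0.6, 0.58, 0.01]
    - [-0.54, 0.64, 0.01]
    - [-0.47, 0.69, 0.01]
    - [-0.4, 0.74, 0.01]
    - [-0.32, 0.77, 0.01]
    - [-0.24, 0.8, 0.01]
    - [-0.16, 0.82, 0.01]
    - [-0.07, 0.83, 0.01]
    - [0.01, 0.84, 0.01]
    - [0.1, 0.83, 0.01]
    - [0.18, 0.82, 0.01]
  rotation:
    - [0, 0, 0.97]
    - [0, 0, 0.97]
    - [0, 0, 0.97]
    - [0, 0, 0.97]
    - [0, 0, 0.97]
    - [0, 0, 0.97]
    - [0, 0, 0.97]
    - [0, 0, 0.97]
    - [0, 0, 0.97]
    - [0, 0, 0.97]
    - [0, 0, 0.97]
    - [0, 0, 0.97]

```text
time: 4.25
tool_pos: [0.853, -0.1713, 0.3892]
tcp_rot: [-3.099, -0.517, -0.0]
wrist_force: [1.2, 0.2, 0.5]
width: 0.994
grip_force: 0.0
```

```bash
python3 - <<'E'
from h import *
c=read_camera("wrist");cv2.imwrite("pics/d.png",c["image"][...,::-1]);np.save("d.npy",c,allow_pickle=True)
b=np.load("b.npy");print(read_state()["tool_pos"],read_state()["tcp_rot"],read_state()["time"])
for m in(-.06,.04,.14):print(m,proj(c,W(b,tray([.132,0,.086],m))).round(1))
print("axis",proj(c,W(b,[.132,0,.17])),"ptr@-.38",proj(c,W(b,tray([.132,0,.086],-.38))))
h=cv2.cvtColor(c["image"],cv2.COLOR_RGB2HSV);m=cv2.inRange(h,(0,130,60),(6,255,255))|cv2.inRange(h,(172,130,60),(180,255,255))
n,_,st,ce=cv2.connectedComponentsWithStats(m);print([(st[i].tolist(),ce[i].round(1).tolist()) for i in range(1,n) if st[i,4]>20])
E
```

```text
[ 0.85545267 -0.17846206  0.38374712] [ 3.09829317  0.50264607 -0.00434732] 4.3
-0.06 [[247.5 280.5]]
0.04 [[253.7 284.1]]
0.14 [[259.7 287.2]]
axis [[252.13106402 246.06704849]] ptr@-.38 [[228.58000183 266.18267726]]
[([242, 276, 14, 21, 193], [248.6, 286.0]), ([184, 326, 18, 15, 138], [191.9, 332.5])]
```

View pics/d.png

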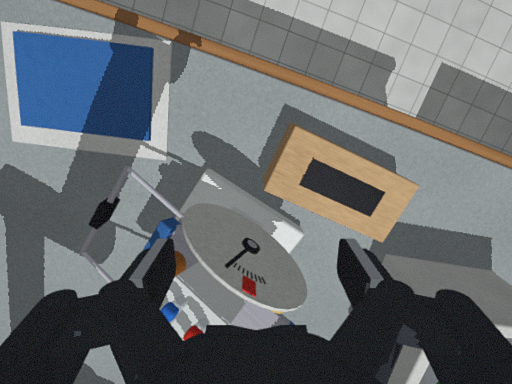

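```bash
python3 - <<'E'
from h import *
from scipy.optimize import least_squares
c=np.load("d.npy",allow_pickle=True).item();b=np.load("b.npy")
im=c["image"];g=im.max(2)
m=(g<75).astype(np.uint8);n,l,st,ce=cv2.connectedComponentsWithStats(m)
for i in range(1,n):
    if 200<ce[i][0]<280 and 230<ce[i][1]<300:print(st[i],ce[i])
k=l[243,251] or l[250,243];ys,xs=np.where(l==k)if k else (0,0)
h=cv2.cvtColor(im,cv2.COLOR_RGB2HSV);r=(((h[...,0]<8)|(h[...,0]>170))&(h[...,1]>120)).astype(np.uint8);r[300:]=0
pts=np.argwhere(r[270:300,235:262])[:,::-1]+[235,270]
print("red",pts.mean(0),cv2.minAreaRect(pts.astype(np.float32)))
cv2.imwrite("pics/e.png",cv2.resize(im[220:310,195:285],(600,600),interpolation=cv2.INTER_CUBIC)[...,::-1])
E
```

```text
[225 238  35  30 261] [243.6743295  251.36015326]
[234 263   3   4   6] [235.  264.5]
[238 266   3   4   6] [238.83333333 267.33333333]
[242 268   3   5   7] [243. 270.]
[247 271   2   6   7] [247.14285714 273.28571429]
[251 273   2   6   9] [251.33333333 276.        ]
[255 275   2   6   7] [255.42857143 277.57142857]
[258 276   3   6   8] [259.125 278.375]
[262 277   3   7   9] [263. 280.]
red [248.58461538 286.03589744] ((248.5, 286.0), (20.0, 13.0), 90.0)
```

View pics/e.png

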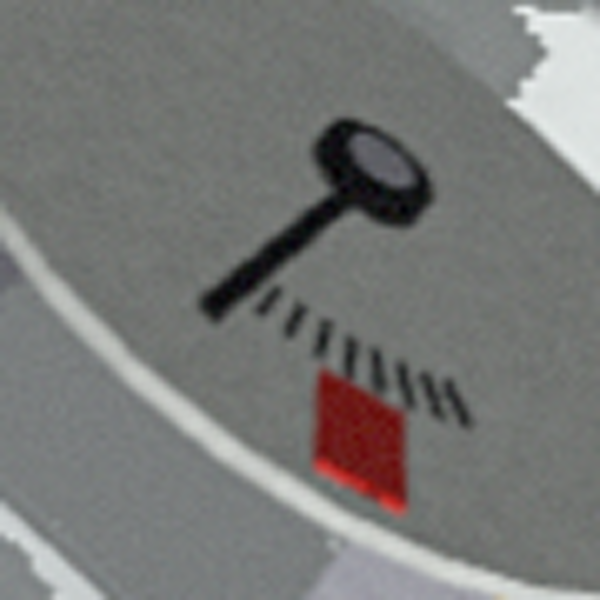

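```bash
python3 - <<'E'
from h import *
from scipy.optimize import least_squares
c=np.load("d.npy",allow_pickle=True).item();b=np.load("b.npy")
tip=np.array([226.8,266.2]);hub=np.array([252.4,244.7]);mk=np.array([249.2,285.5])
P=lambda bb,x,r,th:proj(c,W(bb,tray([x,0,r],th)))[0]
for xh in(.132,.136,.14):
    def f(v):
        bb=b[:3]+v[:3];return np.r_[P(bb,.132,.085,-.38)-tip,P(bb,xh,0,0)-hub,P(bb,v[4],.086,v[3])-mk,v[0]/.003*.7,v[1]/.003*.7,v[2]/.02*.7,(v[4]-.128)/.004]
    s=least_squares(f,[0,0,0,0,.128]);print(xh,s.x.round(4),s.fun.round(1))
E
```

```text
0.132 [-1.000e-04 -7.000e-04  1.650e-02  1.910e-02  1.275e-01] [ 0.8 -0.7 -1.1  0.8  0.  -0.  -0.  -0.2  0.6 -0.1]
0.136 [-0.0013  0.0012  0.0049  0.0193  0.129 ] [ 0.3  0.2 -0.2 -0.4 -0.   0.1 -0.3  0.3  0.2  0.3]
0.14 [-0.0025  0.003  -0.0064  0.0194  0.1305] [-0.3  1.   0.8 -1.5 -0.1  0.2 -0.6  0.7 -0.2  0.6]
```

```bash
python3 - <<'E'
from h import *
b=np.load("b.npy");b[:3]+=[-.0013,.0012,.005];np.save("b.npy",b);print(read_state()["q"])
G=W(b,[0,.24*np.cos(.385),.08])[0];print(G,b)
plan([G[0],G[1],.384],b[2],8)
E
```

```text
[-0.23271733  0.65714176  0.77962548 -0.00367106  1.70631356  1.01592178]
[0.66511445 0.04519677 0.08      ] [ 0.60554132 -0.16910878 -0.27113666 -0.39869286]
8 rot z 0.708
[[-0.27, -0.68, -0.0], [-0.32, -0.66, -0.0], [-0.37, -0.63, -0.0], [-0.42, -0.6, -0.0], [-0.46, -0.57, -0.0], [-0.5, -0.54, -0.0], [-0.54, -0.5, -0.0], [-0.58, -0.46, -0.0]]
```

>>> apply_moves:
  fingers: [1, 1, 1, 1, 1, 1, 1, 1, 1, 1, 1, 1]
  travel:
    - [-0.27, -0.68, 0]
    - [-0.32, -0.66, 0]
    - [-0.37, -0.63, 0]
    - [-0.42, -0.6, 0]
    - [-0.46, -0.57, 0]
    - [-0.5, -0.54, 0]
    - [-0.54, -0.5, 0]
    - [-0.58, -0.46, 0]
    - [0, 0, 0.8]
    - [0, 0, 0.8]
    - [0, 0, 0.8]
    - [0, 0, 0.8]
  rotation:
    - [0, 0, 0.71]
    - [0, 0, 0.71]
    - [0, 0, 0.71]
    - [0, 0, 0.71]
    - [0, 0, 0.71]
    - [0, 0, 0.71]
    - [0, 0, 0.71]
    - [0, 0, 0.71]
    - [0, 0, 0]
    - [0, 0, 0]
    - [0, 0, 0]
    - [0, 0, 0]

```text
time: 5.5
tool_pos: [0.6593, 0.0521, 0.2282]
tcp_rot: [-3.115, 0.406, -0.002]
wrist_force: [-0.7, -0.0, 0.2]
width: 1.001
grip_force: 0.0
```

```bash
python3 - <<'E'
from h import *
from scipy.optimize import least_squares
b=np.load("b.npy");im=[];obs=[]
C={n:read_camera(n) for n in("scene","top","wrist")}
for n in C:
    im.append(C[n]["image"])
    for t in tip_of(n,"handle_grip")[:1]:
        print(n,t["location"],t["p"],proj(C[n],W(b,[0,.24*np.cos(.385),.08]))[0])
        if t["p"]>.4:obs.append((n,t["location"]))
s=least_squares(lambda v:np.concatenate([proj(C[n],v)[0]-l for n,l in obs]),[.66,.045,.08]);print("grip",s.x,s.fun.round(1))
st=read_state();print(st["tool_pos"],st["tcp_rot"],st["time"],st["q"])
cv2.imwrite("pics/f.png",np.vstack([np.hstack([cv2.resize(i,(400,300)) for i in im[:2]]),np.hstack([cv2.resize(im[2],(400,300)),np.zeros((300,400,3),np.uint8)])])[...,::-1])
E
```

```text
scene [205.2, 205.3] 0.78 [207.22101667 206.64796539]
top [389.3, 109.8] 0.37 [276.93268042 150.33563264]
wrist [255.5, 165.7] 0.7 [259.1437374  164.62852899]
grip [0.66812922 0.04843112 0.09155427] [ 1.  -0.5 -0.1 -0.4]
[0.66148157 0.05184579 0.23259584] [-3.11433588  0.40681628 -0.00740656] 5.8 [ 4.06935613e-02  2.38566690e-01  1.63287003e+00 -2.33522616e-05
  1.26537396e+00  1.87127988e+00]
```

View pics/f.png

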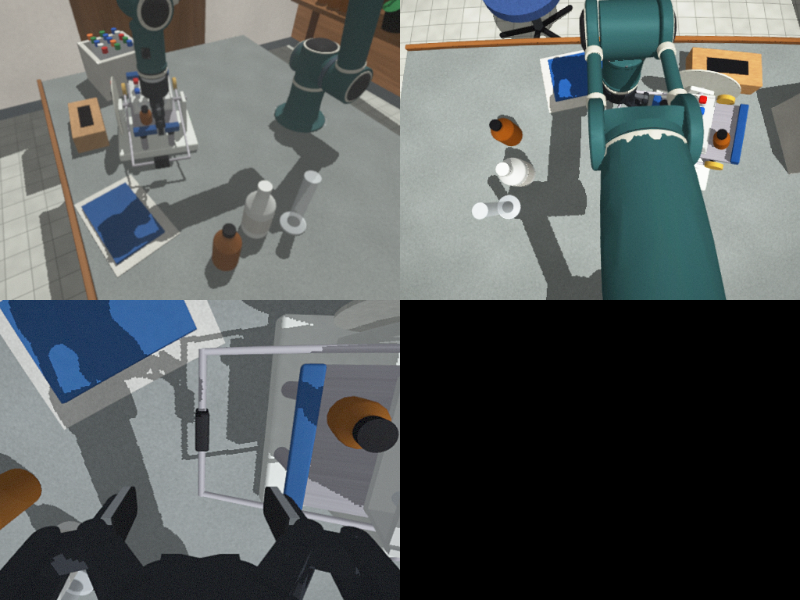

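```bash
python3 - <<'E'
from h import *
from scipy.optimize import least_squares
b=np.load("b.npy")
for i in range(3):
    c=read_camera("top");s=read_state();print(s["tool_pos"].round(4),s["time"],s["joint_vel"].round(3).max())
h=cv2.cvtColor(c["image"],cv2.COLOR_RGB2HSV);m=cv2.inRange(h,(105,120,50),(125,255,255));m[:,:400]=0
n,l,st,ce=cv2.connectedComponentsWithStats(m);print([(st[i].tolist(),ce[i]) for i in range(1,n) if st[i,4]>60])
sc=dict(np.load("d.npy",allow_pickle=True).item());sc=read_camera("scene")
O=[(c,-1,[434.1,171.5]),(c,1,[322,156.4]),(sc,1,[206.2,162]),(sc,-1,[177.1,93.9])]
f=lambda v:np.concatenate([proj(k,W(b,tray([v[2],s*v[0],v[1]],-.38)))[0]-p for k,s,p in O])
r=least_squares(f,[.115,.02,0]);print("bar",r.x,r.fun.round(1));np.save("bar.npy",r.x)
for t in(-.38,-.2,0,.1):print(t,proj(c,W(b,tray([r.x[2],-r.x[0],r.x[1]],t)))[0])
plan([.6665,.047,.058],b[2],5)
E
```

```text
[0.6618 0.0518 0.2331] 5.85 0.0
[0.6617 0.0518 0.233 ] 5.9 0.008
[0.6615 0.0518 0.2326] 5.95 0.014
[([423, 133, 23, 78, 873], array([434.0836197 , 171.73768614]))]
bar [0.11925867 0.0166076  0.00080191] [ 1.  -1.5  0.7 -2.3 -6.   1.8 12.   0. ]
-0.38 [435.11793962 169.99318465]
-0.2 [434.7091648 173.1218133]
0 [432.03701774 176.04457065]
0.1 [429.91722199 177.26425989]
5 rot z 0.021
[[0.03, 0.01, 0.7], [0.03, 0.01, 0.7], [0.03, 0.01, 0.7], [0.03, 0.01, 0.7], [0.03, 0.01, 0.7]]
```

>>> apply_moves:
  fingers: [1, 1, 1, 1, 1, 0, 0, 0, 0, 0]
  travel:
    - [0.03, 0.01, 0.7]
    - [0.03, 0.01, 0.7]
    - [0.03, 0.01, 0.7]
    - [0.03, 0.01, 0.7]
    - [0.03, 0.01, 0.7]
    - [0, 0, 0]
    - [0, 0, 0]
    - [0, 0, 0]
    - [0, 0, 0]
    - [0, 0, 0]
  rotation:
    - [0, 0, 0.02]
    - [0, 0, 0.02]
    - [0, 0, 0.02]
    - [0, 0, 0.02]
    - [0, 0, 0.02]
    - [0, 0, 0]
    - [0, 0, 0]
    - [0, 0, 0]
    - [0, 0, 0]
    - [0, 0, 0]
  newtons: 40

```text
time: 7.0
tool_pos: [0.6677, 0.0452, 0.0572]
tcp_rot: [3.11, -0.42, 0.006]
wrist_force: [-1.4, -7.3, 2.9]
width: 0.2
grip_force: 43.7
```

```bash
python3 - <<'E'
from h import *
c=read_camera("wrist");s=read_state();print(s)
cv2.imwrite("pics/g.png",cv2.resize(c["image"],(400,300))[...,::-1])
E
```

```text
{'time': 7.05, 'q': array([ 0.03224381,  0.40050744,  1.76537416, -0.00463623,  0.97253955,
        1.87479803]), 'joint_vel': array([-0.00369196,  0.00122054,  0.00259884,  0.00586602, -0.00360997,
       -0.00160596]), 'joint_torque': array([  5.22411481, -52.24789023, -31.28820419,   2.04024218,
        -0.36269708,   0.06848891]), 'tool_pos': array([0.6677043 , 0.04511701, 0.05702692]), 'tcp_rot': array([ 3.10996066, -0.42107242,  0.00591345]), 'wrist_force': array([-0.0306724 , -7.73046568,  3.78586188]), 'torque': array([-1.07751996,  0.11384347,  0.04386888]), 'grip_force': 43.63513112068176, 'width': 0.20584337737135028}
```

View pics/g.png

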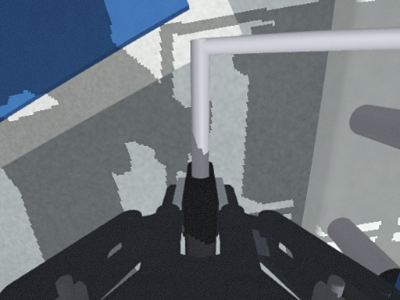

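>>> apply_moves:
  fingers: [0, 0, 0, 0, 0, 0]
  travel:
    - [0, 0.08, 0]
    - [0, 0.04, 0]
    - [0, 0.04, 0]
    - [0, 0.04, 0]
    - [0, 0.04, 0]
    - [0, 0, 0]
  rotation:
    - [-0.8, 0, 0]
    - [-1, 0, 0]
    - [-1, 0, 0]
    - [-1, 0, 0]
    - [-1, 0, 0]
    - [0, 0, 0]

```text
time: 7.65
tool_pos: [0.6645, 0.0336, 0.0585]
tcp_rot: [2.608, -0.35, -0.088]
wrist_force: [0.7, -12.1, 4.6]
width: 0.208
grip_force: 45.1
```

```bash
python3 - <<'E'
from h import *
c=read_camera("wrist");s=read_state();print(s["tool_pos"],s["tcp_rot"],s["wrist_force"],s["torque"],s["q"],s["time"])
b=np.load("b.npy");m=R.from_rotvec(s["tcp_rot"]).as_matrix();print(m.round(3),"grasp",s["tool_pos"]-.022*m[:,2])
np.save("g.npy",c,allow_pickle=True)
cv2.imwrite("pics/h.png",c["image"][...,::-1])
h=cv2.cvtColor(c["image"],cv2.COLOR_RGB2HSV);k=cv2.inRange(h,(100,110,40),(125,255,255))
n,l,st,ce=cv2.connectedComponentsWithStats(k);print([(st[i].tolist(),ce[i]) for i in range(1,n) if st[i,4]>60])
for x in(-.07,0,.07):print(proj(c,W(b,tray([x,.119,.02],-.38))))
E
```

```text
[0.66447276 0.0336893  0.05857188] [ 2.61089373 -0.35260901 -0.08835946] [-0.0451049  -8.4017501   4.39645304] [-1.26331078 -0.11539945  0.26673215] [ 0.23799711  0.55777218  1.62009896 -0.46615241  1.26055762  2.28902342] 7.7
[[ 0.964 -0.232 -0.127]
 [-0.265 -0.841 -0.471]
 [ 0.003  0.488 -0.873]] grasp [0.66726723 0.04405625 0.07777389]
[([0, 0, 181, 84, 7657], array([60.66932219, 27.32022986])), ([430, 103, 82, 260, 14264], array([481.07655637, 239.9005889 ]))]
[[472.45268712 378.89135527]]
[[508.43923197 273.74662947]]
[[552.08917739 128.55986785]]
```

View pics/h.png

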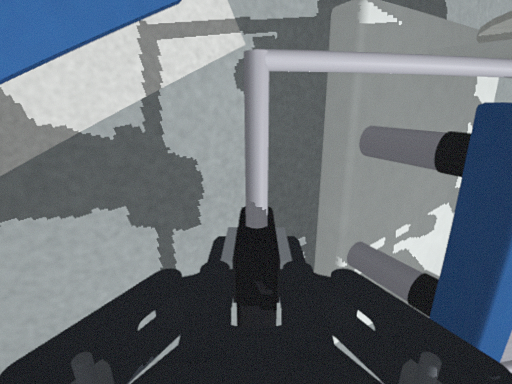

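```bash
cat > ctl.py <<'E'
from h import *
from scipy.optimize import brentq,least_squares,lsq_linear
import os,sys
b=np.load("b.npy");bar=np.load("bar.npy");I,KS,CS,C0,RR=.041,.38,.02,.008,.24
S=json.load(open("S.json")) if os.path.exists("S.json") else {}
def save():json.dump(S,open("S.json","w"))
def blue(im,u0):
    h=cv2.cvtColor(im,cv2.COLOR_RGB2HSV);k=cv2.inRange(h,(100,110,40),(125,255,255));k[:,:u0]=0
    n,l,st,ce=cv2.connectedComponentsWithStats(k)
    if n<2:return None
    i=1+st[1:,4].argmax();return (l==i),st[i],ce[i]
def edge(c):
    r=blue(c["image"],260)
    if r is None or r[1][4]<400:return None
    t=r[1][1]+12;rows=np.arange(t,min(t+120,r[1][1]+r[1][3]-10));cols=np.array([np.argmax(r[0][y]) for y in rows])-.5
    p=np.polyfit(rows,cols,1);g=abs(np.polyval(p,rows)-cols)<2.5;p=np.polyfit(rows[g],cols[g],1)
    return p,rows.mean()
def eres(c,e,th,ze):
    q=proj(c,W(b,tray([[-.02,.126,ze],[.06,.126,ze]],th)));p,y=e
    return q[0,0]+(y-q[0,1])*(q[1,0]-q[0,0])/(q[1,1]-q[0,1])-np.polyval(p,y)
def th_wrist(c):
    e=edge(c)
    if e is None:return None
    try:return brentq(lambda t:eres(c,e,t,S["ze"]),-.6,.5)
    except Exception:return None
def topm(c,t):return proj(c,W(b,tray([bar[2],-bar[0],bar[1]],t)))[0]
def th_top(c):
    r=blue(c["image"],400)
    if r is None or r[1][4]<700:return None
    return float(least_squares(lambda t:topm(c,t[0])-r[2]-S["toff"],[-.1]).x[0])
def phi(s):return float(np.arcsin((s["tool_pos"][2]+S["dz"]-.17)/RR))
def rows(ph0,seq):
    m=R.from_rotvec(np.array(S["rot"])).as_matrix();out=[]
    for p in seq:
        d=W([0,0,b[2]],[0,RR*(np.cos(p)-np.cos(ph0)),RR*(np.sin(p)-np.sin(ph0))])[0]
        out.append([round(float(v)/.05,2) for v in d@m]);ph0=p
    return out
E
python3 - <<'E'
from ctl import *
c=read_camera("wrist");s=read_state();t=read_camera("top")
e=edge(c);print(e)
for z in(-.03,-.02,-.01,0,.01,.02):print(z,eres(c,e,-.38,z),end=' ')
S["ze"]=brentq(lambda z:eres(c,e,-.38,z),-.08,.06);r=blue(t["image"],400);S["toff"]=(topm(t,-.38)-r[2]).tolist()
S["dz"]=.17+RR*np.sin(-.38)-s["tool_pos"][2];S["rot"]=s["tcp_rot"].tolist();S["phc"]=-.38;save();print(S)
print(phi(s),th_wrist(c),th_top(t),[round(brentq(lambda q:eres(c,e,q,S["ze"]-dd),-.6,.4),3) for dd in(-.005,.005)])
seq=np.linspace(-.38,-.1,8)[1:];print(seq.round(3),json.dumps(rows(-.38,seq)))
E
```

```text
(array([-2.04479478e-01,  4.98315002e+02]), np.float64(174.5))
-0.03 -25.372800084114886 -0.02 -11.81068483953635 -0.01 3.4995112712363152 0 20.902589657140993 0.01 40.833038799720555 0.02 63.84134105924312 {'ze': -0.012177887584549393, 'toff': [0.9802831932238973, -1.459602613192743], 'dz': np.float64(0.02229483034121451), 'rot': [2.6126281953649313, -0.35435015126236374, -0.08803183562077288], 'phc': -0.38}
-0.38 -0.3800000000000019 -0.37999999999999934 [-0.423, -0.335]
[-0.34 -0.3  -0.26 -0.22 -0.18 -0.14 -0.1 ] [[0.0, 0.03, -0.19], [0.0, 0.04, -0.19], [0.0, 0.04, -0.19], [0.0, 0.05, -0.19], [0.0, 0.06, -0.18], [0.0, 0.07, -0.18], [0.0, 0.07, -0.18]]
```

>>> apply_moves:
  fingers: [0, 0, 0, 0, 0, 0, 0]
  travel:
    - [0, 0.03, -0.19]
    - [0, 0.04, -0.19]
    - [0, 0.04, -0.19]
    - [0, 0.05, -0.19]
    - [0, 0.06, -0.18]
    - [0, 0.07, -0.18]
    - [0, 0.07, -0.18]
  rotation:
    - [0, 0, 0]
    - [0, 0, 0]
    - [0, 0, 0]
    - [0, 0, 0]
    - [0, 0, 0]
    - [0, 0, 0]
    - [0, 0, 0]

```text
time: 8.5
tool_pos: [0.6689, 0.0498, 0.1244]
tcp_rot: [2.617, -0.357, -0.086]
wrist_force: [2.4, -6.4, -0.3]
width: 0.205
grip_force: 45.1
```

```bash
cat > look.py <<'E'
from ctl import *
s=read_state();print(s["time"],"phi",round(phi(s),4))
for i in range(int(sys.argv[2]) if len(sys.argv)>2 else 1):
    c=read_camera("wrist");t=read_camera("top");s=read_state()
    print(s["time"],"phi",round(phi(s),4),"wrist",th_wrist(c),"top",th_top(t),s["wrist_force"].round(1),s["tool_pos"].round(4),s["tcp_rot"].round(3))
if len(sys.argv)>1:
    q=json.loads(sys.argv[1]);S["phc"]=q[-1];save();print(json.dumps(rows(q[0],q[1:])))
E
python3 look.py "[-0.1,-0.05,0]" 2
```

```text
8.5 phi -0.0974
8.6 phi -0.0925 wrist -0.4003976433308908 top -0.3878261562816306 [ 1.8 -5.2 -0. ] [0.6689 0.0499 0.1255] [ 2.617 -0.358 -0.086]
8.7 phi -0.0975 wrist -0.4008968964949111 top -0.3814280966197323 [ 2.  -5.2 -0.4] [0.6689 0.0498 0.1243] [ 2.617 -0.357 -0.086]
[[0.0, 0.1, -0.22], [0.0, 0.11, -0.21]]
```

```bash
sed -i 's/c=read_camera("wrist");t=/c=read_camera("wrist");np.save(f"w_{read_state()[\x27time\x27]:.2f}.npy",c,allow_pickle=True);t=/' look.py
python3 - <<'E'
from h import *
np.save("w_8.70.npy",read_camera("wrist"),allow_pickle=True)
E
```

>>> apply_moves:
  fingers: [0, 0]
  travel:
    - [0, 0.1, -0.22]
    - [0, 0.11, -0.21]
  rotation:
    - [0, 0, 0]
    - [0, 0, 0]

```text
time: 8.95
tool_pos: [0.6692, 0.0511, 0.1476]
tcp_rot: [2.617, -0.356, -0.086]
wrist_force: [3.0, -6.1, 0.1]
width: 0.214
grip_force: 45.1
```

```bash
python3 look.py "[0,0.05]" 2; ls w_*; python3 - <<'E'
from ctl import *
import glob
D=[np.load(f,allow_pickle=True).item() for f in ["g.npy"]+sorted(glob.glob("w_*.npy"))];E=[edge(c) for c in D]
def f(v):
    out=[]
    for c,e in zip(D,E):
        q=proj(c,W(b,tray([[-.02,v[0],v[1]],[.06,v[0],v[1]]],-.38)));p,y=e
        out.append((q[0,0]+(y-q[0,1])*(q[1,0]-q[0,0])/(q[1,1]-q[0,1])-np.polyval(p,y)))
    return out
r=least_squares(f,[.126,-.012]);print(r.x,r.fun.round(2))
E
```

```text
8.95 phi -0.0004
9.05 phi 0.0076 wrist -0.4154356912960524 top -0.3762241592443514 [ 1.3 -4.8 -1.4] [0.6693 0.0511 0.1495] [ 2.617 -0.358 -0.085]
9.15 phi 0.0018 wrist -0.4165505578732707 top -0.38490217574168645 [ 3.1 -4.3 -0.8] [0.6692 0.0511 0.1481] [ 2.617 -0.357 -0.085]
[[0.0, 0.12, -0.21]]
w_8.70.npy
w_9.00.npy
w_9.10.npy
[ 0.12946415 -0.00875161] [ 0.02 -0.1   0.05  0.04]
```

```bash
sed -i 's/\.126,ze/.1295,ze/g' ctl.py
cat > step.py <<'E'
# python3 step.py target vmax nrows ["stay"]: advance filter over S["plan"], take pictures, plan the next rows
from ctl import *
S["ze"]=-.00875
tg,vm,n=float(sys.argv[1]),float(sys.argv[2]),int(sys.argv[3])
x=np.array(S.get("x",[-.38,0,0,.55]));P=np.array(S.get("P",np.diag([1e-5,1e-4,.03**2,.05**2])));h=.01
def adv(x,P,p0,p1,T):
    m=round(T/h);w=(p1-p0)/T
    for i in range(m):
        p=p0+w*(i+.5)*h;th,om,d,k=x
        A=np.eye(4);A[0,1]=h;A[1]+=np.array([(k-KS),-(CS+C0),1,th])*h/I
        om2=om+h/I*(k*th+d+KS*(p-th)+CS*(w-om)-C0*om);x=np.array([th+h*om2,om2,d,k])
        if x[0]<-.38:x[0]=-.38;x[1]=max(x[1],0)
        P=A@P@A.T+np.diag([1e-7,3e-5,1e-6,1e-7])*h*10
    return x,P
def upd(x,P,z,r):
    K=P[:,0]/(P[0,0]+r*r);return x+K*(z-x[0]),P-np.outer(K,P[0])
pl=S.get("plan",[S["phc"]])
for a,c in zip(pl,pl[1:]):x,P=adv(x,P,a,c,.1)
p=pl[-1];pred=x[0]
for i in range(2):
    c=read_camera("wrist");z=th_wrist(c);s=read_state()
    if z is not None:x,P=upd(x,P,z,.004)
    print("z",None if z is None else round(z,4),end=" ")
    x,P=adv(x,P,p,p,.05)
print("pred %.3f t=%.2f phi cmd %.3f meas %.3f  th %.3f om %.3f d %.3f k %.3f F"%(pred,s["time"],p,phi(s),*x),s["wrist_force"].round(1),"sd",np.sqrt(np.diag(P)).round(3))
S["x"]=x.tolist();S["P"]=P.tolist()
if len(sys.argv)>4: seq=[float(v) for v in sys.argv[4].split(",")]
else:
    N=16;d,k=x[2],x[3];ref=[];r=x[0]
    for i in range(N):r+=np.clip(tg-r,-vm*.1,vm*.1)*(.8 if abs(tg-r)<vm*.1 else 1);ref.append(r)
    peq=lambda th:th-(k*th+d)/KS
    def sim(ph):
        y=x[:2].copy();q=p;o=[]
        for c in ph:
            w=(c-q)/.1
            for j in range(10):
                f=q+w*(j+.5)*h;y[1]+=h/I*(k*y[0]+d+KS*(f-y[0])+CS*(w-y[1])-C0*y[1]);y[0]+=h*y[1]
            q=c;o.append(y.copy())
        return np.array(o)
    def cost(ph):
        y=sim(ph);return np.r_[(y[:,0]-ref)*10,np.diff(np.r_[p,ph])*1.2,(y[-1,0]-tg)*20*(abs(ref[-1]-tg)<.02),(y[-1,0]-ref[-1])*20,(y[-1,1]-(ref[-1]-ref[-2])/.1)*15,np.maximum(0,abs(y[:,1])-.5)*30]
    o=least_squares(cost,np.full(N,np.clip(peq(x[0]),-.5,.6)),bounds=(-.6,.6),max_nfev=30);seq=o.x[:n].tolist();y=sim(o.x)
    print("peq(th) %.3f peq(tg) %.3f"%(peq(x[0]),peq(tg)),"pred th",y[:,0].round(2).tolist(),"om",y[:,1].round(2).tolist(),"phi",o.x.round(2).tolist())
seq=[round(float(v),3) for v in seq];S["plan"]=[p]+seq;save();print(seq,json.dumps(rows(p,seq)))
E
python3 step.py 0.02 .25 3 0.04,0.04,0.04
```

```text
z -0.3797 z -0.3794 pred -0.380 t=9.25 phi cmd 0.050 meas 0.000  th -0.380 om 0.000 d 0.001 k 0.549 F [ 3.2 -5.1 -1.3] sd [0.004 0.083 0.03  0.05 ]
[0.04, 0.04, 0.04] [[-0.0, -0.03, 0.04], [0.0, 0.0, 0.0], [0.0, 0.0, 0.0]]
```

```bash
python3 - <<'E'
from ctl import *
for k in("x","P"):S.pop(k)
S["plan"]=[0.0,.06,.06,.06];save();print(rows(0,[.06]))
E
```

```text
[[0.0, 0.15, -0.25]]
```

>>> apply_moves:
  fingers: [0, 0, 0]
  travel:
    - [0, 0.15, -0.25]
    - [0, 0, 0]
    - [0, 0, 0]
  rotation:
    - [0, 0, 0]
    - [0, 0, 0]
    - [0, 0, 0]

```text
time: 9.55
tool_pos: [0.6692, 0.0508, 0.1622]
tcp_rot: [2.618, -0.357, -0.085]
wrist_force: [2.7, -5.3, -0.5]
width: 0.202
grip_force: 44.9
```

```bash
python3 step.py 0.02 .25 3 0.1,0.1,0.1
```

```text
z -0.3784 z -0.3784 pred -0.380 t=9.65 phi cmd 0.060 meas 0.058  th -0.380 om 0.000 d 0.001 k 0.548 F [ 4.2 -4.5 -0.7] sd [0.005 0.036 0.016 0.042]
[0.1, 0.1, 0.1] [[0.0, 0.11, -0.16], [0.0, 0.0, 0.0], [0.0, 0.0, 0.0]]
```

>>> apply_moves:
  fingers: [0, 0, 0]
  travel:
    - [0, 0.11, -0.16]
    - [0, 0, 0]
    - [0, 0, 0]
  rotation:
    - [0, 0, 0]
    - [0, 0, 0]
    - [0, 0, 0]

```text
time: 9.95
tool_pos: [0.669, 0.0501, 0.1712]
tcp_rot: [2.618, -0.356, -0.085]
wrist_force: [5.7, -4.7, -1.7]
width: 0.207
grip_force: 45.0
```

```bash
python3 step.py 0.02 .25 3 0.14,0.14,0.14
```

```text
z -0.3792 z -0.3774 pred -0.380 t=10.05 phi cmd 0.100 meas 0.097  th -0.380 om 0.000 d 0.002 k 0.548 F [ 5.7 -3.1 -1.5] sd [0.004 0.02  0.016 0.042]
[0.14, 0.14, 0.14] [[0.0, 0.11, -0.16], [0.0, 0.0, 0.0], [0.0, 0.0, 0.0]]
```

>>> apply_moves:
  fingers: [0, 0, 0]
  travel:
    - [0, 0.11, -0.16]
    - [0, 0, 0]
    - [0, 0, 0]
  rotation:
    - [0, 0, 0]
    - [0, 0, 0]
    - [0, 0, 0]

```text
time: 10.35
tool_pos: [0.6687, 0.0491, 0.1807]
tcp_rot: [2.618, -0.356, -0.085]
wrist_force: [4.5, -4.2, -0.6]
width: 0.203
grip_force: 44.9
```

```bash
python3 step.py 0.02 .25 3 0.18,0.18,0.18
```

```text
z -0.3695 z -0.3659 pred -0.380 t=10.45 phi cmd 0.140 meas 0.137  th -0.366 om 0.024 d 0.004 k 0.548 F [ 5.3 -4.3 -0.1] sd [0.004 0.019 0.016 0.042]
[0.18, 0.18, 0.18] [[0.0, 0.12, -0.15], [0.0, 0.0, 0.0], [0.0, 0.0, 0.0]]
```

```bash
sed -i 's/\*1\.2,(y/*3,(y/' step.py
NC=0 python3 - <<'E'
import sys,os
src=open("step.py").read().replace('s["time"]','0').replace('phi(s)','0').replace('s["wrist_force"].round(1)','0').replace('pl=S','S["plan"]=[.14];pl=S')
sys.argv=["step.py","0.02",".25","3"];exec(src)
E
```

```text
pred -0.365 t=0.00 phi cmd 0.140 meas 0.000  th -0.365 om 0.060 d 0.010 k 0.540 F 0 sd [0.003 0.032 0.017 0.043]
peq(th) 0.129 peq(tg) -0.033 pred th [-0.35, -0.33, -0.31, -0.28, -0.25, -0.22, -0.19, -0.16, -0.14, -0.11, -0.09, -0.06, -0.04, -0.01, 0.01, 0.02] om [0.15, 0.24, 0.3, 0.31, 0.3, 0.28, 0.26, 0.25, 0.25, 0.26, 0.26, 0.26, 0.25, 0.21, 0.16, 0.09] phi [0.23, 0.23, 0.19, 0.14, 0.1, 0.07, 0.06, 0.06, 0.06, 0.05, 0.05, 0.03, 0.0, -0.03, -0.07, -0.1]
[0.234, 0.233, 0.189] [[0.0, 0.29, -0.35], [-0.0, -0.0, 0.0], [-0.0, -0.14, 0.16]]
```

Good; go, with moving and measuring in the same turn.

>>> apply_moves:
  fingers: [0, 0, 0]
  travel:
    - [0, 0.29, -0.35]
    - [0, 0, 0]
    - [0, -0.14, 0.16]
  rotation:
    - [0, 0, 0]
    - [0, 0, 0]
    - [0, 0, 0]

```text
time: 10.75
tool_pos: [0.6681, 0.047, 0.1945]
tcp_rot: [2.618, -0.358, -0.084]
wrist_force: [4.1, -5.0, -2.2]
width: 0.201
grip_force: 44.9
```

```bash
python3 step.py 0.02 .25 3
```

```text
z -0.2878 z -0.265 pred -0.307 t=10.85 phi cmd 0.189 meas 0.182  th -0.244 om 0.475 d 0.018 k 0.541 F [ 5.9 -2.6 -1.1] sd [0.004 0.039 0.016 0.043]
peq(th) 0.055 peq(tg) -0.057 pred th [-0.2, -0.17, -0.15, -0.13, -0.11, -0.09, -0.07, -0.04, -0.02, -0.0, 0.01, 0.02, 0.02, 0.02, 0.02, 0.02] om [0.38, 0.27, 0.19, 0.17, 0.19, 0.21, 0.23, 0.24, 0.21, 0.16, 0.11, 0.05, 0.02, -0.0, -0.01, -0.0] phi [-0.02, -0.07, -0.04, -0.0, 0.03, 0.04, 0.03, -0.0, -0.04, -0.08, -0.1, -0.11, -0.1, -0.08, -0.06, -0.05]
[-0.015, -0.067, -0.045] [[-0.0, -0.55, 0.81], [-0.0, -0.11, 0.22], [0.0, 0.05, -0.09]]
```

>>> apply_moves:
  fingers: [0, 0, 0]
  travel:
    - [0, -0.55, 0.81]
    - [0, -0.11, 0.22]
    - [0, 0.05, -0.09]
  rotation:
    - [0, 0, 0]
    - [0, 0, 0]
    - [0, 0, 0]

```text
time: 11.15
tool_pos: [0.669, 0.0505, 0.1329]
tcp_rot: [2.617, -0.353, -0.088]
wrist_force: [5.7, -3.7, 0.4]
width: 0.201
grip_force: 45.3
```

```bash
python3 step.py 0.02 .25 3
```

```text
z -0.1336 z -0.1228 pred -0.145 t=11.25 phi cmd -0.045 meas -0.046  th -0.113 om 0.194 d 0.024 k 0.551 F [ 3.8 -5.5  0. ] sd [0.004 0.038 0.011 0.037]
peq(th) -0.013 peq(tg) -0.072 pred th [-0.09, -0.07, -0.04, -0.02, -0.0, 0.01, 0.02, 0.02, 0.02, 0.02, 0.02, 0.02, 0.02, 0.02, 0.02, 0.02] om [0.22, 0.25, 0.25, 0.22, 0.17, 0.11, 0.05, 0.01, -0.01, -0.01, -0.01, -0.01, -0.0, 0.0, 0.0, 0.0] phi [0.02, 0.02, -0.01, -0.06, -0.1, -0.12, -0.13, -0.11, -0.1, -0.08, -0.07, -0.07, -0.07, -0.07, -0.07, -0.07]
[0.021, 0.022, -0.012] [[0.0, 0.15, -0.28], [0.0, 0.0, -0.0], [-0.0, -0.08, 0.14]]
```

>>> apply_moves:
  fingers: [0, 0, 0]
  travel:
    - [0, 0.15, -0.28]
    - [0, 0, 0]
    - [0, -0.08, 0.14]
  rotation:
    - [0, 0, 0]
    - [0, 0, 0]
    - [0, 0, 0]

```text
time: 11.55
tool_pos: [0.6692, 0.0511, 0.1462]
tcp_rot: [2.617, -0.358, -0.085]
wrist_force: [3.7, -6.0, 0.0]
width: 0.202
grip_force: 45.0
```

```bash
python3 step.py 0.02 .25 4
```

```text
z -0.0482 z -0.0357 pred -0.044 t=11.65 phi cmd -0.012 meas -0.016  th -0.024 om 0.249 d 0.022 k 0.546 F [ 4.9 -5.4  0.3] sd [0.004 0.028 0.005 0.022]
peq(th) -0.049 peq(tg) -0.068 pred th [-0.0, 0.01, 0.02, 0.03, 0.02, 0.02, 0.02, 0.02, 0.02, 0.02, 0.02, 0.02, 0.02, 0.02, 0.02, 0.02] om [0.19, 0.12, 0.05, 0.01, -0.01, -0.02, -0.02, -0.01, -0.0, 0.0, 0.0, 0.0, 0.0, 0.0, 0.0, -0.0] phi [-0.09, -0.13, -0.13, -0.12, -0.1, -0.08, -0.07, -0.06, -0.06, -0.06, -0.07, -0.07, -0.07, -0.07, -0.07, -0.07]
[-0.092, -0.129, -0.133, -0.117] [[-0.0, -0.17, 0.34], [-0.0, -0.07, 0.16], [-0.0, -0.01, 0.02], [0.0, 0.03, -0.07]]
```

>>> apply_moves:
  fingers: [0, 0, 0, 0]
  travel:
    - [0, -0.17, 0.34]
    - [0, -0.07, 0.16]
    - [0, -0.01, 0.02]
    - [0, 0.03, -0.07]
  rotation:
    - [0, 0, 0]
    - [0, 0, 0]
    - [0, 0, 0]
    - [0, 0, 0]

```text
time: 12.05
tool_pos: [0.6687, 0.0492, 0.1188]
tcp_rot: [2.616, -0.356, -0.087]
wrist_force: [3.8, -7.4, 1.6]
width: 0.204
grip_force: 45.1
```

```bash
python3 step.py 0.02 .25 5
```

```text
z 0.0481 z 0.0524 pred 0.026 t=12.15 phi cmd -0.117 meas -0.115  th 0.055 om 0.059 d 0.027 k 0.562 F [ 2.6 -7.5  0.6] sd [0.004 0.023 0.003 0.014]
peq(th) -0.097 peq(tg) -0.080 pred th [0.06, 0.05, 0.04, 0.03, 0.02, 0.02, 0.02, 0.02, 0.02, 0.02, 0.02, 0.02, 0.02, 0.02, 0.02, 0.02] om [-0.03, -0.09, -0.11, -0.09, -0.06, -0.03, -0.0, 0.01, 0.01, 0.01, 0.0, 0.0, -0.0, -0.0, -0.0, -0.0] phi [-0.19, -0.17, -0.12, -0.08, -0.05, -0.05, -0.06, -0.07, -0.08, -0.08, -0.08, -0.08, -0.08, -0.08, -0.08, -0.08]
[-0.19, -0.169, -0.12, -0.077, -0.054] [[-0.0, -0.12, 0.33], [0.0, 0.03, -0.1], [0.0, 0.08, -0.22], [0.0, 0.08, -0.19], [0.0, 0.05, -0.1]]
```

>>> apply_moves:
  fingers: [0, 0, 0, 0, 0]
  travel:
    - [0, -0.12, 0.33]
    - [0, 0.03, -0.1]
    - [0, 0.08, -0.22]
    - [0, 0.08, -0.19]
    - [0, 0.05, -0.1]
  rotation:
    - [0, 0, 0]
    - [0, 0, 0]
    - [0, 0, 0]
    - [0, 0, 0]
    - [0, 0, 0]

```text
time: 12.65
tool_pos: [0.6691, 0.0507, 0.1359]
tcp_rot: [2.616, -0.357, -0.087]
wrist_force: [3.1, -7.2, 0.2]
width: 0.203
grip_force: 45.0
```

```bash
python3 step.py 0.02 .25 5
```

```text
z 0.0391 z 0.0392 pred 0.022 t=12.75 phi cmd -0.054 meas -0.048  th 0.040 om 0.027 d 0.029 k 0.567 F [ 2.6 -7.4  0.9] sd [0.004 0.02  0.003 0.012]
peq(th) -0.095 peq(tg) -0.085 pred th [0.04, 0.04, 0.03, 0.03, 0.02, 0.02, 0.02, 0.02, 0.02, 0.02, 0.02, 0.02, 0.02, 0.02, 0.02, 0.02] om [-0.01, -0.05, -0.06, -0.05, -0.04, -0.02, -0.01, 0.0, 0.01, 0.01, 0.0, 0.0, -0.0, -0.0, -0.0, -0.0] phi [-0.13, -0.14, -0.11, -0.09, -0.07, -0.07, -0.07, -0.08, -0.08, -0.09, -0.09, -0.09, -0.09, -0.09, -0.09, -0.08]
[-0.131, -0.137, -0.114, -0.089, -0.073] [[-0.0, -0.15, 0.34], [-0.0, -0.01, 0.03], [0.0, 0.04, -0.1], [0.0, 0.05, -0.11], [0.0, 0.03, -0.07]]
```

>>> apply_moves:
  fingers: [0, 0, 0, 0, 0]
  travel:
    - [0, -0.15, 0.34]
    - [0, -0.01, 0.03]
    - [0, 0.04, -0.1]
    - [0, 0.05, -0.11]
    - [0, 0.03, -0.07]
  rotation:
    - [0, 0, 0]
    - [0, 0, 0]
    - [0, 0, 0]
    - [0, 0, 0]
    - [0, 0, 0]

```text
time: 13.25
tool_pos: [0.669, 0.0504, 0.1305]
tcp_rot: [2.616, -0.357, -0.087]
wrist_force: [4.1, -8.5, 0.5]
width: 0.204
grip_force: 45.1
```

>>> apply_moves:
  fingers: [0, 0, 0, 0, 0]
  travel:
    - [0, 0, 0]
    - [0, -0.01, 0.02]
    - [0, -0.01, 0.02]
    - [0, -0.01, 0.01]
    - [0, 0, 0.01]
  rotation:
    - [0, 0, 0]
    - [0, 0, 0]
    - [0, 0, 0]
    - [0, 0, 0]
    - [0, 0, 0]

```text
time: 13.85
tool_pos: [0.6689, 0.05, 0.1267]
tcp_rot: [2.616, -0.356, -0.087]
wrist_force: [3.6, -6.6, 1.4]
width: 0.2
grip_force: 45.1
```

```bash
python3 step.py 0.028 .25 6
```

```text
z 0.0132 z 0.0123 pred 0.020 t=13.95 phi cmd -0.086 meas -0.088  th 0.012 om -0.019 d 0.028 k 0.567 F [ 3.6 -7.8  0.6] sd [0.004 0.022 0.003 0.012]
peq(th) -0.080 peq(tg) -0.088 pred th [0.01, 0.01, 0.02, 0.02, 0.03, 0.03, 0.03, 0.03, 0.03, 0.03, 0.03, 0.03, 0.03, 0.03, 0.03, 0.03] om [0.02, 0.04, 0.05, 0.04, 0.03, 0.01, 0.0, -0.0, -0.0, -0.0, -0.0, -0.0, 0.0, 0.0, 0.0, 0.0] phi [-0.04, -0.05, -0.07, -0.09, -0.1, -0.1, -0.1, -0.09, -0.09, -0.09, -0.09, -0.09, -0.09, -0.09, -0.09, -0.09]
[-0.045, -0.05, -0.07, -0.089, -0.099, -0.102] [[0.0, 0.08, -0.18], [-0.0, -0.01, 0.02], [-0.0, -0.04, 0.09], [-0.0, -0.04, 0.08], [-0.0, -0.02, 0.04], [-0.0, -0.01, 0.01]]
```

>>> apply_moves:
  fingers: [0, 0, 0, 0, 0, 0]
  travel:
    - [0, 0.08, -0.18]
    - [0, -0.01, 0.02]
    - [0, -0.04, 0.09]
    - [0, -0.04, 0.08]
    - [0, -0.02, 0.04]
    - [0, -0.01, 0.01]
  rotation:
    - [0, 0, 0]
    - [0, 0, 0]
    - [0, 0, 0]
    - [0, 0, 0]
    - [0, 0, 0]
    - [0, 0, 0]

```text
time: 14.55
tool_pos: [0.6688, 0.0496, 0.1229]
tcp_rot: [2.615, -0.356, -0.088]
wrist_force: [4.3, -10.0, 1.1]
width: 0.202
grip_force: 45.0
```

```bash
python3 step.py 0.028 .25 6
```

```text
z 0.0202 z 0.0196 pred 0.029 t=14.65 phi cmd -0.102 meas -0.103  th 0.018 om -0.027 d 0.027 k 0.567 F [ 2.7 -9.1  0.8] sd [0.004 0.021 0.003 0.012]
peq(th) -0.081 peq(tg) -0.086 pred th [0.02, 0.02, 0.02, 0.02, 0.03, 0.03, 0.03, 0.03, 0.03, 0.03, 0.03, 0.03, 0.03, 0.03, 0.03, 0.03] om [-0.0, 0.02, 0.03, 0.03, 0.02, 0.01, 0.0, -0.0, -0.0, -0.0, -0.0, -0.0, 0.0, 0.0, 0.0, 0.0] phi [-0.06, -0.05, -0.07, -0.08, -0.09, -0.1, -0.09, -0.09, -0.09, -0.09, -0.09, -0.08, -0.08, -0.09, -0.09, -0.09]
[-0.057, -0.054, -0.067, -0.082, -0.092, -0.095] [[0.0, 0.09, -0.2], [0.0, 0.01, -0.01], [-0.0, -0.03, 0.06], [-0.0, -0.03, 0.07], [-0.0, -0.02, 0.04], [-0.0, -0.01, 0.01]]
```

>>> apply_moves:
  fingers: [0, 0, 0, 0, 0, 0]
  travel:
    - [0, 0.09, -0.2]
    - [0, 0.01, -0.01]
    - [0, -0.03, 0.06]
    - [0, -0.03, 0.07]
    - [0, -0.02, 0.04]
    - [0, -0.01, 0.01]
  rotation:
    - [0, 0, 0]
    - [0, 0, 0]
    - [0, 0, 0]
    - [0, 0, 0]
    - [0, 0, 0]
    - [0, 0, 0]

```text
time: 15.25
tool_pos: [0.6688, 0.0498, 0.1246]
tcp_rot: [2.614, -0.356, -0.087]
wrist_force: [2.8, -9.9, 0.5]
width: 0.204
grip_force: 45.0
```

```bash
python3 step.py 0.028 .25 8
```

```text
z 0.0345 z 0.036 pred 0.028 t=15.35 phi cmd -0.095 meas -0.096  th 0.037 om 0.024 d 0.028 k 0.567 F [ 3.5 -8.9  1.3] sd [0.004 0.021 0.003 0.012]
peq(th) -0.092 peq(tg) -0.088 pred th [0.04, 0.04, 0.03, 0.03, 0.03, 0.03, 0.03, 0.03, 0.03, 0.03, 0.03, 0.03, 0.03, 0.03, 0.03, 0.03] om [-0.0, -0.02, -0.03, -0.03, -0.02, -0.01, -0.0, 0.0, 0.0, 0.0, 0.0, 0.0, -0.0, -0.0, -0.0, -0.0] phi [-0.12, -0.12, -0.1, -0.09, -0.08, -0.08, -0.08, -0.08, -0.09, -0.09, -0.09, -0.09, -0.09, -0.09, -0.09, -0.09]
[-0.12, -0.115, -0.101, -0.088, -0.081, -0.079, -0.08, -0.083] [[-0.0, -0.05, 0.11], [0.0, 0.01, -0.02], [0.0, 0.03, -0.06], [0.0, 0.03, -0.06], [0.0, 0.01, -0.03], [0.0, 0.0, -0.01], [-0.0, -0.0, 0.0], [-0.0, -0.01, 0.01]]
```

>>> apply_moves:
  fingers: [0, 0, 0, 0, 0, 0, 0, 0]
  travel:
    - [0, -0.05, 0.11]
    - [0, 0.01, -0.02]
    - [0, 0.03, -0.06]
    - [0, 0.03, -0.06]
    - [0, 0.01, -0.03]
    - [0, 0, -0.01]
    - [0, 0, 0]
    - [0, -0.01, 0.01]
  rotation:
    - [0, 0, 0]
    - [0, 0, 0]
    - [0, 0, 0]
    - [0, 0, 0]
    - [0, 0, 0]
    - [0, 0, 0]
    - [0, 0, 0]
    - [0, 0, 0]

```text
time: 16.15
tool_pos: [0.6689, 0.0502, 0.1281]
tcp_rot: [2.614, -0.356, -0.088]
wrist_force: [2.2, -10.1, 0.5]
width: 0.208
grip_force: 45.0
```

```bash
python3 step.py 0.025 .25 7
```

```text
z 0.0277 z 0.028 pred 0.027 t=16.25 phi cmd -0.083 meas -0.083  th 0.028 om 0.007 d 0.028 k 0.567 F [  3.3 -10.    1.1] sd [0.004 0.023 0.003 0.012]
peq(th) -0.088 peq(tg) -0.086 pred th [0.03, 0.03, 0.03, 0.03, 0.03, 0.02, 0.02, 0.02, 0.02, 0.02, 0.02, 0.03, 0.03, 0.03, 0.03, 0.03] om [-0.0, -0.01, -0.01, -0.01, -0.01, -0.0, -0.0, 0.0, 0.0, 0.0, 0.0, 0.0, -0.0, -0.0, -0.0, -0.0] phi [-0.1, -0.1, -0.09, -0.09, -0.08, -0.08, -0.08, -0.08, -0.09, -0.09, -0.09, -0.09, -0.09, -0.09, -0.09, -0.09]
[-0.096, -0.096, -0.092, -0.087, -0.084, -0.083, -0.083] [[-0.0, -0.03, 0.06], [0.0, 0.0, 0.0], [0.0, 0.01, -0.02], [0.0, 0.01, -0.02], [0.0, 0.01, -0.01], [0.0, 0.0, -0.0], [0.0, 0.0, 0.0]]
```

>>> apply_moves:
  fingers: [0, 0, 0, 0, 0, 0, 0]
  travel:
    - [0, -0.03, 0.06]
    - [0, 0, 0]
    - [0, 0.01, -0.02]
    - [0, 0.01, -0.02]
    - [0, 0.01, -0.01]
    - [0, 0, 0]
    - [0, 0, 0]
  rotation:
    - [0, 0, 0]
    - [0, 0, 0]
    - [0, 0, 0]
    - [0, 0, 0]
    - [0, 0, 0]
    - [0, 0, 0]
    - [0, 0, 0]

```text
time: 16.95
tool_pos: [0.6689, 0.0501, 0.1276]
tcp_rot: [2.614, -0.357, -0.087]
wrist_force: [3.4, -9.5, 1.3]
width: 0.205
grip_force: 44.9
```

```bash
python3 step.py 0.025 .25 8
```

```text
z 0.0302 z 0.0309 pred 0.024 t=17.05 phi cmd -0.083 meas -0.084  th 0.032 om 0.019 d 0.028 k 0.567 F [ 3.1 -9.4  0.5] sd [0.004 0.022 0.003 0.012]
peq(th) -0.091 peq(tg) -0.087 pred th [0.03, 0.03, 0.03, 0.03, 0.03, 0.02, 0.02, 0.02, 0.02, 0.02, 0.02, 0.03, 0.03, 0.03, 0.03, 0.03] om [0.0, -0.02, -0.02, -0.02, -0.01, -0.01, -0.0, 0.0, 0.0, 0.0, 0.0, 0.0, -0.0, -0.0, -0.0, -0.0] phi [-0.11, -0.11, -0.1, -0.09, -0.08, -0.08, -0.08, -0.08, -0.09, -0.09, -0.09, -0.09, -0.09, -0.09, -0.09, -0.09]
[-0.109, -0.109, -0.099, -0.089, -0.083, -0.081, -0.081, -0.084] [[-0.0, -0.05, 0.11], [0.0, 0.0, 0.0], [0.0, 0.02, -0.04], [0.0, 0.02, -0.04], [0.0, 0.01, -0.03], [0.0, 0.0, -0.01], [0.0, 0.0, 0.0], [-0.0, -0.01, 0.01]]
```

>>> apply_moves:
  fingers: [0, 0, 0, 0, 0, 0, 0, 0]
  travel:
    - [0, -0.05, 0.11]
    - [0, 0, 0]
    - [0, 0.02, -0.04]
    - [0, 0.02, -0.04]
    - [0, 0.01, -0.03]
    - [0, 0, -0.01]
    - [0, 0, 0]
    - [0, -0.01, 0.01]
  rotation:
    - [0, 0, 0]
    - [0, 0, 0]
    - [0, 0, 0]
    - [0, 0, 0]
    - [0, 0, 0]
    - [0, 0, 0]
    - [0, 0, 0]
    - [0, 0, 0]

```text
time: 17.85
tool_pos: [0.6689, 0.0501, 0.1275]
tcp_rot: [2.613, -0.357, -0.088]
wrist_force: [2.8, -10.9, 2.0]
width: 0.208
grip_force: 45.0
```

```bash
python3 step.py 0.025 .25 8
```

```text
z 0.0173 z 0.0164 pred 0.025 t=17.95 phi cmd -0.084 meas -0.086  th 0.016 om -0.017 d 0.028 k 0.567 F [  2.7 -11.9   1.1] sd [0.004 0.023 0.003 0.012]
peq(th) -0.081 peq(tg) -0.086 pred th [0.01, 0.02, 0.02, 0.02, 0.02, 0.03, 0.03, 0.03, 0.03, 0.03, 0.02, 0.02, 0.02, 0.02, 0.02, 0.02] om [0.01, 0.02, 0.03, 0.03, 0.02, 0.01, 0.0, -0.0, -0.0, -0.0, -0.0, -0.0, 0.0, 0.0, 0.0, 0.0] phi [-0.06, -0.06, -0.07, -0.09, -0.09, -0.09, -0.09, -0.09, -0.09, -0.09, -0.09, -0.09, -0.09, -0.09, -0.09, -0.09]
[-0.058, -0.061, -0.074, -0.086, -0.093, -0.095, -0.093, -0.09] [[0.0, 0.05, -0.11], [-0.0, -0.01, 0.01], [-0.0, -0.03, 0.06], [-0.0, -0.02, 0.05], [-0.0, -0.01, 0.03], [-0.0, -0.0, 0.01], [0.0, 0.0, -0.01], [0.0, 0.01, -0.01]]
```

>>> apply_moves:
  fingers: [0, 0, 0, 0, 0, 0, 0, 0]
  travel:
    - [0, 0.05, -0.11]
    - [0, -0.01, 0.01]
    - [0, -0.03, 0.06]
    - [0, -0.02, 0.05]
    - [0, -0.01, 0.03]
    - [0, 0, 0.01]
    - [0, 0, -0.01]
    - [0, 0.01, -0.01]
  rotation:
    - [0, 0, 0]
    - [0, 0, 0]
    - [0, 0, 0]
    - [0, 0, 0]
    - [0, 0, 0]
    - [0, 0, 0]
    - [0, 0, 0]
    - [0, 0, 0]

```text
time: 18.75
tool_pos: [0.6689, 0.0499, 0.1256]
tcp_rot: [2.614, -0.356, -0.088]
wrist_force: [2.9, -10.0, 1.5]
width: 0.203
grip_force: 44.8
```

```bash
python3 step.py 0.025 .25 8
```

```text
z 0.0174 z 0.0161 pred 0.025 t=18.85 phi cmd -0.090 meas -0.091  th 0.015 om -0.029 d 0.028 k 0.567 F [ 2.5 -9.6  1.1] sd [0.004 0.023 0.003 0.012]
peq(th) -0.080 peq(tg) -0.085 pred th [0.01, 0.01, 0.02, 0.02, 0.02, 0.03, 0.03, 0.03, 0.03, 0.03, 0.03, 0.02, 0.02, 0.02, 0.02, 0.02] om [-0.0, 0.02, 0.03, 0.03, 0.02, 0.01, 0.0, -0.0, -0.0, -0.0, -0.0, -0.0, 0.0, 0.0, 0.0, 0.0] phi [-0.05, -0.05, -0.07, -0.08, -0.09, -0.09, -0.09, -0.09, -0.09, -0.08, -0.08, -0.08, -0.08, -0.08, -0.08, -0.09]
[-0.051, -0.051, -0.067, -0.082, -0.092, -0.095, -0.094, -0.09] [[0.0, 0.08, -0.17], [0.0, 0.0, 0.0], [-0.0, -0.03, 0.07], [-0.0, -0.03, 0.07], [-0.0, -0.02, 0.04], [-0.0, -0.01, 0.01], [0.0, 0.0, -0.0], [0.0, 0.01, -0.02]]
```

>>> apply_moves:
  fingers: [0, 0, 0, 0, 0, 0, 0, 0]
  travel:
    - [0, 0.08, -0.17]
    - [0, 0, 0]
    - [0, -0.03, 0.07]
    - [0, -0.03, 0.07]
    - [0, -0.02, 0.04]
    - [0, -0.01, 0.01]
    - [0, 0, 0]
    - [0, 0.01, -0.02]
  rotation:
    - [0, 0, 0]
    - [0, 0, 0]
    - [0, 0, 0]
    - [0, 0, 0]
    - [0, 0, 0]
    - [0, 0, 0]
    - [0, 0, 0]
    - [0, 0, 0]

```text
time: 19.65
tool_pos: [0.6688, 0.0499, 0.1256]
tcp_rot: [2.614, -0.356, -0.088]
wrist_force: [2.6, -11.7, -0.0]
width: 0.204
grip_force: 44.9
```

```bash
python3 step.py -0.39 .18 4
```

```text
z 0.0269 z 0.0267 pred 0.026 t=19.75 phi cmd -0.090 meas -0.091  th 0.027 om -0.004 d 0.028 k 0.567 F [  3.2 -10.8   0.8] sd [0.004 0.023 0.003 0.012]
peq(th) -0.086 peq(tg) 0.120 pred th [0.02, 0.01, -0.01, -0.04, -0.06, -0.08, -0.1, -0.12, -0.14, -0.15, -0.17, -0.19, -0.21, -0.23, -0.24, -0.26] om [-0.09, -0.17, -0.22, -0.24, -0.23, -0.21, -0.19, -0.18, -0.17, -0.17, -0.18, -0.18, -0.18, -0.18, -0.18, -0.18] phi [-0.18, -0.18, -0.14, -0.09, -0.06, -0.04, -0.02, -0.02, -0.02, -0.01, -0.01, 0.0, 0.01, 0.02, 0.03, 0.04]
[-0.18, -0.181, -0.141, -0.095] [[-0.0, -0.16, 0.4], [-0.0, -0.0, 0.0], [0.0, 0.07, -0.18], [0.0, 0.08, -0.2]]
```

>>> apply_moves:
  fingers: [0, 0, 0, 0]
  travel:
    - [0, -0.16, 0.4]
    - [0, 0, 0]
    - [0, 0.07, -0.18]
    - [0, 0.08, -0.2]
  rotation:
    - [0, 0, 0]
    - [0, 0, 0]
    - [0, 0, 0]
    - [0, 0, 0]

```text
time: 20.15
tool_pos: [0.6688, 0.0498, 0.1243]
tcp_rot: [2.614, -0.356, -0.089]
wrist_force: [3.3, -10.3, 1.1]
width: 0.204
grip_force: 45.0
```

```bash
python3 step.py -0.39 .18 4
```

```text
z -0.0322 z -0.0449 pred -0.036 t=20.25 phi cmd -0.095 meas -0.089  th -0.057 om -0.253 d 0.028 k 0.567 F [  2.7 -10.6   0.5] sd [0.004 0.02  0.003 0.012]
peq(th) -0.046 peq(tg) 0.119 pred th [-0.08, -0.1, -0.12, -0.13, -0.15, -0.17, -0.18, -0.2, -0.22, -0.24, -0.26, -0.27, -0.29, -0.31, -0.33, -0.34] om [-0.22, -0.19, -0.16, -0.15, -0.16, -0.16, -0.17, -0.18, -0.18, -0.18, -0.18, -0.18, -0.18, -0.18, -0.18, -0.18] phi [-0.03, -0.01, -0.01, -0.01, -0.02, -0.02, -0.01, 0.0, 0.01, 0.02, 0.03, 0.04, 0.05, 0.06, 0.07, 0.07]
[-0.027, -0.005, -0.007, -0.014] [[0.0, 0.14, -0.29], [0.0, 0.05, -0.09], [-0.0, -0.0, 0.01], [-0.0, -0.02, 0.03]]
```

>>> apply_moves:
  fingers: [0, 0, 0, 0]
  travel:
    - [0, 0.14, -0.29]
    - [0, 0.05, -0.09]
    - [0, 0, 0.01]
    - [0, -0.02, 0.03]
  rotation:
    - [0, 0, 0]
    - [0, 0, 0]
    - [0, 0, 0]
    - [0, 0, 0]

```text
time: 20.65
tool_pos: [0.6691, 0.051, 0.1438]
tcp_rot: [2.615, -0.357, -0.087]
wrist_force: [4.0, -10.0, -0.6]
width: 0.206
grip_force: 44.8
```

```bash
python3 step.py -0.39 .18 4
```

```text
z -0.1446 z -0.1538 pred -0.134 t=20.75 phi cmd -0.014 meas -0.019  th -0.163 om -0.191 d 0.027 k 0.569 F [ 4.1 -9.5 -0.3] sd [0.004 0.022 0.003 0.012]
peq(th) 0.011 peq(tg) 0.124 pred th [-0.18, -0.2, -0.22, -0.24, -0.25, -0.27, -0.29, -0.31, -0.33, -0.34, -0.36, -0.37, -0.38, -0.39, -0.39, -0.39] om [-0.19, -0.18, -0.18, -0.18, -0.18, -0.18, -0.19, -0.19, -0.18, -0.17, -0.15, -0.11, -0.07, -0.04, -0.01, -0.0] phi [0.01, 0.02, 0.02, 0.03, 0.04, 0.04, 0.05, 0.06, 0.08, 0.1, 0.12, 0.14, 0.15, 0.15, 0.15, 0.14]
[0.006, 0.018, 0.025, 0.03] [[0.0, 0.05, -0.08], [0.0, 0.03, -0.05], [0.0, 0.02, -0.03], [0.0, 0.01, -0.02]]
```

>>> apply_moves:
  fingers: [0, 0, 0, 0]
  travel:
    - [0, 0.05, -0.08]
    - [0, 0.03, -0.05]
    - [0, 0.02, -0.03]
    - [0, 0.01, -0.02]
  rotation:
    - [0, 0, 0]
    - [0, 0, 0]
    - [0, 0, 0]
    - [0, 0, 0]

```text
time: 21.15
tool_pos: [0.6692, 0.051, 0.1539]
tcp_rot: [2.616, -0.357, -0.087]
wrist_force: [3.2, -8.5, 0.3]
width: 0.206
grip_force: 44.9
```

```bash
python3 step.py -0.39 .15 4
```

```text
z -0.2404 z -0.2496 pred -0.236 t=21.25 phi cmd 0.030 meas 0.026  th -0.260 om -0.201 d 0.026 k 0.571 F [ 3.7 -8.1 -1. ] sd [0.004 0.021 0.003 0.011]
peq(th) 0.061 peq(tg) 0.127 pred th [-0.28, -0.3, -0.31, -0.32, -0.34, -0.35, -0.36, -0.38, -0.38, -0.39, -0.39, -0.39, -0.39, -0.39, -0.39, -0.39] om [-0.18, -0.16, -0.14, -0.14, -0.14, -0.13, -0.12, -0.1, -0.07, -0.04, -0.02, -0.0, 0.01, 0.01, 0.0, 0.0] phi [0.07, 0.09, 0.09, 0.08, 0.09, 0.1, 0.11, 0.13, 0.15, 0.15, 0.15, 0.14, 0.14, 0.13, 0.12, 0.12]
[0.074, 0.087, 0.086, 0.084] [[0.0, 0.11, -0.18], [0.0, 0.03, -0.05], [-0.0, -0.0, 0.0], [-0.0, -0.01, 0.01]]
```

>>> apply_moves:
  fingers: [0, 0, 0, 0]
  travel:
    - [0, 0.11, -0.18]
    - [0, 0.03, -0.05]
    - [0, 0, 0]
    - [0, -0.01, 0.01]
  rotation:
    - [0, 0, 0]
    - [0, 0, 0]
    - [0, 0, 0]
    - [0, 0, 0]

```text
time: 21.65
tool_pos: [0.669, 0.0505, 0.1665]
tcp_rot: [2.615, -0.357, -0.087]
wrist_force: [4.3, -8.0, -1.2]
width: 0.202
grip_force: 44.7
```

```bash
python3 step.py -0.39 .12 4
```

```text
z -0.3246 z -0.3311 pred -0.324 t=21.75 phi cmd 0.084 meas 0.077  th -0.338 om -0.142 d 0.026 k 0.571 F [ 4.1 -8.6 -0.8] sd [0.004 0.021 0.003 0.01 ]
peq(th) 0.101 peq(tg) 0.127 pred th [-0.35, -0.36, -0.37, -0.38, -0.39, -0.39, -0.39, -0.39, -0.39, -0.39, -0.39, -0.39, -0.39, -0.39, -0.39, -0.39] om [-0.13, -0.11, -0.09, -0.07, -0.04, -0.02, -0.0, 0.0, 0.01, 0.0, 0.0, 0.0, -0.0, -0.0, -0.0, -0.0] phi [0.1, 0.12, 0.13, 0.14, 0.15, 0.15, 0.14, 0.14, 0.13, 0.13, 0.13, 0.13, 0.13, 0.13, 0.13, 0.13]
[0.104, 0.12, 0.133, 0.144] [[0.0, 0.05, -0.08], [0.0, 0.04, -0.06], [0.0, 0.04, -0.05], [0.0, 0.03, -0.04]]
```

>>> apply_moves:
  fingers: [0, 0, 0, 0]
  travel:
    - [0, 0.05, -0.08]
    - [0, 0.04, -0.06]
    - [0, 0.04, -0.05]
    - [0, 0, 0]
  rotation:
    - [0, 0, 0]
    - [0, 0, 0]
    - [0, 0, 0]
    - [0, 0, 0]

```text
time: 22.15
tool_pos: [0.6687, 0.0494, 0.1781]
tcp_rot: [2.616, -0.357, -0.087]
wrist_force: [5.6, -9.0, -1.2]
width: 0.207
grip_force: 44.7
```

```bash
sed -i 's/"plan": \[[^]]*\]/"plan": [0.084,0.104,0.12,0.133,0.133]/' S.json; python3 step.py -0.39 .12 12 0.11,0.08,0.05,0.02,-0.03,-0.08,-0.13,-0.18,-0.23,-0.28,-0.33,-0.38
```

```text
z -0.3788 z -0.3775 pred -0.380 t=22.25 phi cmd 0.133 meas 0.125  th -0.377 om 0.019 d 0.026 k 0.570 F [ 3.7 -8.2 -1.2] sd [0.004 0.02  0.004 0.009]
[0.11, 0.08, 0.05, 0.02, -0.03, -0.08, -0.13, -0.18, -0.23, -0.28, -0.33, -0.38] [[-0.0, -0.06, 0.09], [-0.0, -0.08, 0.12], [-0.0, -0.08, 0.12], [-0.0, -0.07, 0.12], [-0.0, -0.12, 0.21], [-0.0, -0.11, 0.22], [-0.0, -0.09, 0.22], [-0.0, -0.08, 0.23], [-0.0, -0.07, 0.23], [-0.0, -0.06, 0.23], [-0.0, -0.05, 0.24], [-0.0, -0.04, 0.24]]
```

On the stop at rest (-0.378). Relaxing the spring now.

>>> apply_moves:
  fingers: [0, 0, 0, 0, 0, 0, 0, 0, 0, 0, 0, 0]
  travel:
    - [0, -0.06, 0.09]
    - [0, -0.08, 0.12]
    - [0, -0.08, 0.12]
    - [0, -0.07, 0.12]
    - [0, -0.12, 0.21]
    - [0, -0.11, 0.22]
    - [0, -0.09, 0.22]
    - [0, -0.08, 0.23]
    - [0, -0.07, 0.23]
    - [0, -0.06, 0.23]
    - [0, -0.05, 0.24]
    - [0, -0.04, 0.24]
  rotation:
    - [0, 0, 0]
    - [0, 0, 0]
    - [0, 0, 0]
    - [0, 0, 0]
    - [0, 0, 0]
    - [0, 0, 0]
    - [0, 0, 0]
    - [0, 0, 0]
    - [0, 0, 0]
    - [0, 0, 0]
    - [0, 0, 0]
    - [0, 0, 0]

```text
time: 23.45
tool_pos: [0.6643, 0.0333, 0.0575]
tcp_rot: [2.612, -0.356, -0.089]
wrist_force: [2.0, -13.1, 5.7]
width: 0.21
grip_force: 45.2
```

```bash
python3 look.py
```

```text
23.45 phi -0.3855
23.55 phi -0.3909 wrist -0.3799262178030368 top -0.3783318490013765 [  1.4 -11.6   5.5] [0.6642 0.0328 0.0563] [ 2.611 -0.355 -0.089]
```

>>> apply_moves:
  fingers: [0, 0, 0, 0, 0, 0, 0.3, 0.6, 1, 1, 1, 1]
  travel:
    - [0, -0.02, 0]
    - [0, -0.03, 0]
    - [0, -0.03, 0]
    - [0, -0.03, 0]
    - [0, -0.03, 0]
    - [0, 0, 0]
    - [0, 0, 0]
    - [0, 0, 0]
    - [0, 0, 0]
    - [0, 0, 0]
    - [0, 0, 0]
    - [0, 0, 0]
  rotation:
    - [0.8, 0, 0]
    - [1, 0, 0]
    - [1, 0, 0]
    - [1, 0, 0]
    - [1, 0, 0]
    - [0, 0, 0]
    - [0, 0, 0]
    - [0, 0, 0]
    - [0, 0, 0]
    - [0, 0, 0]
    - [0, 0, 0]
    - [0, 0, 0]

```text
time: 24.75
tool_pos: [0.6652, 0.044, 0.0533]
tcp_rot: [3.113, -0.423, -0.0]
wrist_force: [0.1, -0.0, -0.6]
width: 0.996
grip_force: 0.0
```

>>> apply_moves:
  fingers: [1, 1, 1, 1, 1, 1, 1, 1, 1, 1]
  travel:
    - [0, 0, -0.2]
    - [0, 0, -0.3]
    - [0, 0, -0.4]
    - [0, 0, -0.5]
    - [0, 0, -0.5]
    - [0, 0, -0.5]
    - [0, 0, -0.5]
    - [0, 0, -0.4]
    - [0, 0, 0]
    - [0, 0, 0]
  rotation:
    - [0, 0, 0]
    - [0, 0, 0]
    - [0, 0, 0]
    - [0, 0, 0]
    - [0, 0, 0]
    - [0, 0, 0]
    - [0, 0, 0]
    - [0, 0, 0]
    - [0, 0, 0]
    - [0, 0, 0]

```text
time: 25.75
tool_pos: [0.6657, 0.0438, 0.2199]
tcp_rot: [-3.113, 0.423, -0.004]
wrist_force: [-0.9, 0.1, 0.5]
width: 0.997
grip_force: 0.0
```

```bash
python3 - <<'E'
from ctl import *
c=read_camera("wrist");t=read_camera("top");s=read_state();print(s["tool_pos"],s["wrist_force"],s["width"],s["grip_force"],s["time"],th_top(t))
cv2.imwrite("pics/i.png",np.hstack([cv2.resize(c["image"],(400,300)),cv2.resize(t["image"],(400,300))])[...,::-1])
E
```

```text
[0.66439228 0.04372407 0.21721407] [-0.0916085   0.70845358 -0.9918906 ] 0.9988786777965692 0.0 25.85 -0.3733085008287045
```

View pics/i.png

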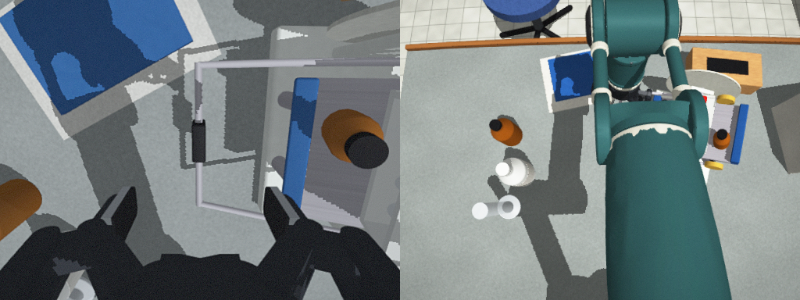

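The wrist view (left half) shows the grip free at about (198,141). The tray is on its handle-side stop, with its blue bar at about (300,140). In the top view (right half), the bottles and cylinder stand where they started.

```bash
python3 -c "
from workcell import *
print(finish_job())"
```

```text
the job is handed in; nothing more can be done
None
```

I handed the job in: I held the tray about 8 s at roughly +0.02 rad (set mark measured at about 0.02 rad, so inside the red by my measurements), lowered it gently onto the handle-side stop and let go of the handle; no verdict came back.

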